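# Check a jack screw with a thread pitch comb

### The job

Pull the rack's slide bar fully out by its knob, lift the thread comb out by one of its end tabs and stand it, teeth down, in the open wooden rest, letting go of it. Then take it again by the middle of its back, seat its teeth in the screw whose thread they fit and press it down so that it sits fully home, level and upright, and leave it standing there. Finish with the slide bar's knob pushed fully home, and leave the padlock, carton and door handle where they are.

Things in the scene. Friction and masses are not known exactly. Their poses are not given: they have to be found in the camera images.
- comb_center (a point): Centre, half-way up, of the loose steel thread comb (160 g): an 8 mm thick upright plate, x along it, z up. Middle part 98 mm long, 50 mm high; its lowest 8 mm are 7 teeth, 14 mm pitch, one at x = 0. Tooth tips 25 mm below this point, straight back 25 mm above. Plain tabs run on to x = 90 mm both ways, 22 mm high, 3 mm below to 19 mm above this point. Same both ways round. Starts in the rack.
- rack: Fixed wooden rack, foot 150 x 90 x 10 mm, z up; origin under its slot's middle, x along the slot. Slot floor z = 10 mm; walls 94 mm long, 12 mm apart, 14 mm thick, top z = 60 mm, level with the comb's back: only the comb's tabs can be gripped. Steel guide block at x = -18 to 18, y = -20 to -38 mm, top z = 76 mm; keeper at y = 14 to 20 mm, top z = 78 mm.
- bolt (a joint): Travel in m of the slide bar, which crosses over the comb's back at rack x = 0 (4 mm above it) and locks it in: 0 = home, 0.040 = fully out, slot free. It slides out along rack -y, has about 2.5 N of friction and stays where it is left.
- bolt_knob (a point): Grip point of the slide bar's knob, an upright steel tab 16 mm (rack x) by 22 mm (rack y), from 42 mm below to 14 mm above this point, which is 100 mm above the counter and moves with the bar. The 10 mm round bar leaves the tab toward rack +y, its top 26 mm below this point. Axes as the rack's.
- rest: Fixed open wooden rest, foot 140 x 70 x 10 mm; origin under its middle, x along its groove, z up. Two saddles at x = 28 to 46 mm both ways form the groove: floor z = 10 mm, 11 mm wide up to z = 26 mm, flaring open to z = 38 mm. The comb stands along x, tooth tips on the floor, its centre at z = 35 mm above the middle; its tabs and middle stay free.
- coarse_screw: Fixed grey stand, foot 190 x 64 x 10 mm, with a lying steel screw of coarse thread, 14 mm pitch, which the comb fits. Origin under the foot's middle, x along the screw (hexagon head at +x), z up. Screw axis z = 45 mm, crests z = 71 mm, root z = 63.5 mm. Grooves at x = 0 and every 14 mm to 42 mm both ways. Fork plates at both ends, see coarse_seat.
- coarse_seat (a point): Where the comb's centre is when seated: over the coarse screw's middle, 88.5 mm above its stand's underside, comb x along stand x (axes as the stand's). Fork plates 62 to 82 mm away along x both ways have 12 mm wide upright slots, flaring open from 11 to 24 mm above this point, that take the comb's tabs: hold it by the middle. On the crests it would stand 7.5 mm too high.
- fine_screw: The same stand with a screw of the same diameter but a fine thread of 8 mm pitch: the comb does not fit it. Origin and axes as the other stand's.
- padlock: Bystander, loose: brass padlock with a steel shackle, 55 x 24 x 87 mm, standing. Origin at the middle of its underside.
- carton: Bystander, loose: cardboard carton, 70 x 110 x 50 mm. Origin at the middle of its underside.
- door_handle: Bystander, loose: steel lever door handle on a 50 x 150 mm plate, 59 mm high. Origin at the middle of its underside.
Mind the look-alikes: they are no part of the job. Of the things that look like the rack, the smallest one is meant. Of the things shaped like the part that bears comb_center, the bare steel one is meant.

How it is judged:
On the way, in this order (a step that is already met when the one before it is completed fails the run):
1. the slide bar is pulled out (at least 35 mm) (value of joint bolt above 0.035 m), for 0.1 s.
2. the comb stands in the rest, teeth down, let go (x of comb_center in the frame of rest between -0.02 and 0.02 m and y of comb_center in the frame of rest between -0.006 and 0.006 m and z of comb_center in the frame of rest between 0.031 and 0.039 m and angle between comb_center's own z axis and vertical below 0.25 rad and linear speed of comb below 0.02 m/s and contact force between the fingers and comb below 0.05 N), for 0.2 s.
3. the comb is seated in the coarse thread, level and upright, and pressed down with more than 4 N (x of comb_center in the frame of coarse_screw between -0.004 and 0.004 m and y of comb_center in the frame of coarse_screw between -0.004 and 0.004 m and z of comb_center in the frame of coarse_screw between 0.086 and 0.091 m and angle between the x axis of comb_center and the x axis of coarse_screw, either way round below 0.05 rad and angle between comb_center's own z axis and vertical below 0.14 rad and contact force between comb and coarse_screw above 4 N), for 0.1 s.
At the end, for the whole second after the job is handed in: The comb stands released and at rest in the coarse screw's thread: centre within 4 mm of the stand's middle in x and y, within 2.5 mm of its seated height (88.5 mm above the stand's underside), along the screw within 0.05 rad, upright within 0.14 rad; the slide bar is home within 5 mm (x of comb_center in the frame of coarse_screw between -0.004 and 0.004 m and y of comb_center in the frame of coarse_screw between -0.004 and 0.004 m and z of comb_center in the frame of coarse_screw between 0.086 and 0.091 m and angle between the x axis of comb_center and the x axis of coarse_screw, either way round below 0.05 rad and angle between comb_center's own z axis and vertical below 0.14 rad and linear speed of comb below 0.02 m/s and value of joint bolt below 0.005 m); the robot touches nothing.
It fails at once if the padlock is moved by more than 30 mm (distance of padlock from where it was at the start of the episode above 0.03 m).
It fails at once if the carton is moved by more than 30 mm (distance of carton from where it was at the start of the episode above 0.03 m).
It fails at once if the door handle is moved by more than 30 mm (distance of door_handle from where it was at the start of the episode above 0.03 m).
It also fails if it takes over 64 s, if anything falls off the work surface, if the arm or the gripper's body presses on something with over 40 N, if the wrist force passes 120 N, or if a joint passes its speed limit or range.

### The arm

A 6-joint arm with a two-finger parallel gripper is mounted at the origin on the work surface. World frame = base frame: x ahead of the robot, y to its left, z up, the work surface at z = 0. Lengths are in m, angles in rad, forces in N, time in s.
With the tool pointing down it reaches from about 0.425 to 0.95 m from the base axis. Payload 3.5 kg.
Tool frame: the origin (TCP) lies midway between the tips of the shut fingers; the grasp point (between the pads) lies 19 mm behind it; x points along the fingers, z is the direction in which the jaws open and shut, and the axes are right-handed (so a half turn about x gives the same grasp; the last joint's range is limited). The gripper opens to 85 mm and grips with 20 to 120 N. Pads are 22 mm wide; open, the fingers measure 114 mm over their backs; the gripper's body (76 mm by 85 mm) begins 54 mm behind the grasp point. The pads swing forward as they close: fully open they stand 13 mm farther back than shut.
Start: joints at [-1.356, 0.286, 1.577, -0, 1.279, -0.15], TCP at [0.241, -0.631, 0.231] pointing down, gripper open.
Joint ranges: [-2.77, 2.77], [-0.9, 2.22], [0.21, 2.48], [-1.53, 4.67], [0.24, 2.81], [-2.84, 2.84]. Speed limits (rad/s): [2.79, 2.79, 3.14, 3.14, 3.14, 3.14].

### API

Orientations are given as a unit quaternion [x, y, z, w].
In Python, from plant import readout, eyes, ctrl gives the robot as it stands.
- The arm moves only by the tool move_arm, never from a script. Its argument "commands" is a list of rows, each a list of 7 numbers: the turn, a rotation vector about the world's x, y, z in rad, then the shift along the world's x, y, z in mm, then the closure in counts, from 0 (fully open) to 255 (shut). A call has 1 to 12 rows; each row is the pose to reach, as a shift and turn from the pose measured when the call began; what a row does not reach only later rows make up. A row lasts 1/10 s, in which the tool goes at most 50 mm and 8.59 degrees, less where a joint would pass 70% of its speed; a pose out of reach is approached as far as the arm can. A call with a gripper value outside its range is refused whole. The fingers move at their own pace and stop on an object; "newtons" is the grip in N (left out, the last holds). Time passes only in rows, so rows that repeat a pose let the fingers close. It gives the time, the measured TCP pose, the force and the opening at its end, in the units of the state.
- readout.get_state(): the state, without advancing time (a new reading comes with each control period).
- eyes.read_camera(name): name is "scene" or "top"; returns a dict with "color" (384x512x3 uint8, red, green, blue), "depth" (384x512 float32, m along the optical axis (not along the pixel's ray), 0 where there is no reading), "K" (3x3 intrinsics, pixels), "eye" and "attitude" of the camera in the world. Camera axes: x right, y down, z forward; pixel columns grow to the right and rows downward; lengths in m; the calibration is good to about 2 mm. A picture is of the moment at which its call begins.
- ctrl.sign_off(): hands the job in, once; it reports no verdict.
The state is a dict: "time": time; "qpos": joint angles; "dq": joint speeds; "joint_efforts": joint torques, N m; "eef_pos": TCP position; "tcp_rot": TCP orientation; "contact_force": force on the tool from outside, world axes, zero at the start; "wrist_torque": the same for the moment, N m; "opening": opening from 0.0 (shut) to 1.0 (fully open).
Only numpy, scipy, OpenCV 4.12 (cv2) and the standard library are available. Lean on these libraries where they do the work, as an engineer would, in place of code of your own. Each camera call takes 0.05 s, during which the arm holds its last target.

## Working session

There is one attempt and no reset: what is moved stays moved. The work goes in short steps, Python scripts to look and compute and a tool call to move; the robot and the scene stay as the last step left them, time stands still between calls to the robot, and variables do not carry over. Pictures are saved under pics/ and viewed, and the job is handed in when it is done.

Besides the shell and the picture viewer there is one more tool, called after ">>>" as name(argument=value, ...), one argument or row to a line, values as JSON. move_arm: Moves the arm, as the interface text tells. Its arguments: {"type":"object","properties":{"commands":{"type":"array"},"newtons":{"type":"number"}},"required":["commands"]}

```bash
ls; mkdir -p pics
python3 - <<'E'
from plant import readout, eyes
import cv2,numpy as np
s=readout.get_state(); print(s)
for n in ("scene","top"):
    c=eyes.read_camera(n); np.savez(f"pics/{n}0.npz",**c)
    print(n,c["K"],c["eye"],c["attitude"])
    cv2.imwrite(f"pics/{n}0.png",cv2.resize(c["color"][:,:,::-1],(800,600),interpolation=cv2.INTER_CUBIC))
E
```

```text
pics
{'time': 0.0, 'qpos': array([-1.35599710e+00,  2.87147804e-01,  1.57817451e+00,  2.34793857e-05,
        1.27860086e+00, -1.50022171e-01]), 'dq': array([ 0.00059289,  0.00054837,  0.00154251,  0.00102653, -0.00122299,
       -0.00027457]), 'joint_efforts': array([ 7.69681697e-05, -4.05982018e+01, -2.92622584e+01, -1.42803578e-04,
        5.81878354e-03,  5.87291495e-07]), 'eef_pos': array([ 0.24070591, -0.62992206,  0.22996044]), 'tcp_rot': array([ 0.40157518,  0.58299903, -0.40043667,  0.58180751]), 'contact_force': array([ 0.75603731,  0.16304883, -0.03787256]), 'wrist_torque': array([-0.02972598,  0.00682553,  0.03958071]), 'opening': 0.9989368024674523}
scene [[456.63957748   0.         258.46877424]
 [  0.         456.63957748 189.29271775]
 [  0.           0.           1.        ]] [ 1.021527   -0.88541053  1.0246064 ] [ 0.89674522  0.23844202 -0.10583815 -0.35747964]
top [[413.5800183    0.         259.05838026]
 [  0.         413.5800183  191.20813229]
 [  0.           0.           1.        ]] [ 0.30660695 -0.09882944  1.57421222] [ 0.70848576 -0.70079157  0.05663884 -0.06108312]
```

View pics/scene0.png

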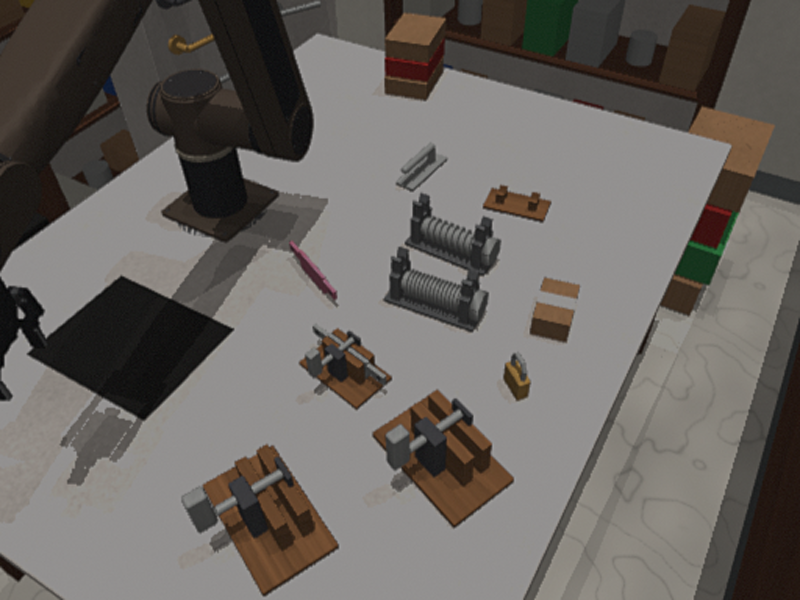

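View pics/top0.png

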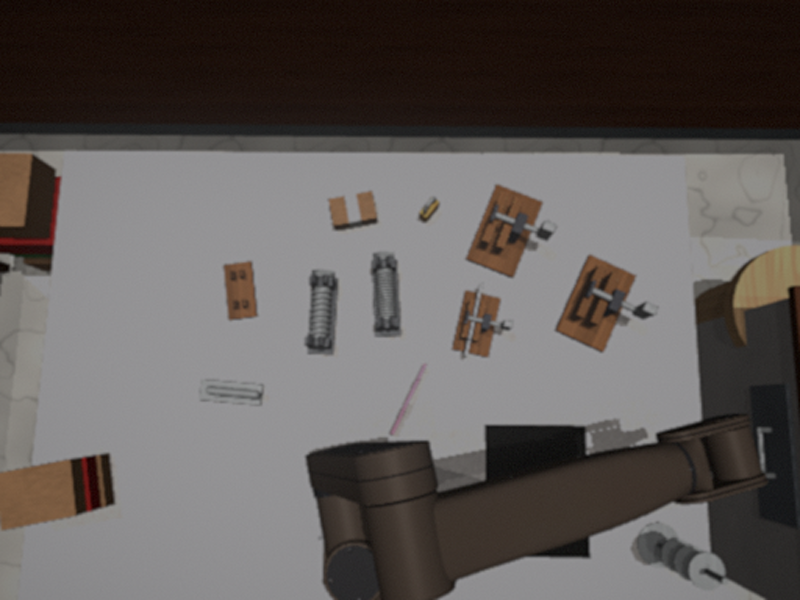

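The scene view shows three racks. The two large ones are at (253,518) and (443,455), and the small one at (345,365) holds a steel comb. A pink comb lies at (313,270). The screws are at (455,238) and (437,292), the rest is at (517,203), the handle at (422,167), the carton at (555,308) and the padlock at (517,377).

What could be mistaken for what I want:
- **Racks:** (253,518), (443,455) and (345,365). I choose the small one, (345,365).
- **Combs:** steel in the small rack, or pink at (313,270). I choose the steel one.
- **Screws:** in the top view, (321,310) looks coarser than (385,293). I'll check this in a crop.

```bash
cat > h.py <<'E'
import numpy as np,cv2
from scipy.spatial.transform import Rotation as R
def load(f): return dict(np.load(f))
def cloud(c):
    K=c["K"];d=c["depth"];h,w=d.shape
    u,v=np.meshgrid(np.arange(w),np.arange(h))
    P=np.stack([(u-K[0,2])/K[0,0]*d,(v-K[1,2])/K[1,1]*d,d],-1)
    W=P@R.from_quat(c["attitude"]).as_matrix().T+c["eye"]
    W[d==0]=np.nan
    return W
def ray(c,u,v,z):
    K=c["K"];r=R.from_quat(c["attitude"]).as_matrix()@np.array([(u-K[0,2])/K[0,0],(v-K[1,2])/K[1,1],1])
    return c["eye"]+r*(z-c["eye"][2])/r[2]
def proj(c,P):
    q=(np.asarray(P)-c["eye"])@R.from_quat(c["attitude"]).as_matrix()
    return q[...,:2]/q[...,2:]*np.array([c["K"][0,0],c["K"][1,1]])+c["K"][:2,2]
E
python3 - <<'E'
from h import *
t=load("pics/top0.npz");s=load("pics/scene0.npz")
for c,n in((t,"top"),(s,"scene")):
    W=cloud(c)
    for (u,v) in ([(478,250),(100,300),(640,400)] if n=="top" else [(400,420),(250,100)]):
        print(n,W[int(v*.64),int(u*.64)])
def crop(c,x0,y0,x1,y1,f,n):
    cv2.imwrite(n,cv2.resize(c["color"][y0:y1,x0:x1,::-1],None,fx=f,fy=f,interpolation=cv2.INTER_CUBIC))
crop(t,180,150,340,250,5,"pics/tc.png"); crop(s,180,115,340,265,4,"pics/sc.png")
E
```

```text
top [ 0.6935225  -0.26402452  0.01367569]
top [0.55999059 0.66593218 0.00248366]
top [ 0.33069855 -0.65334055 -0.00103452]
scene [ 0.6554845  -0.30894088  0.01282734]
scene [ 0.20813528 -0.05680906  0.35675322]
```

View pics/tc.png

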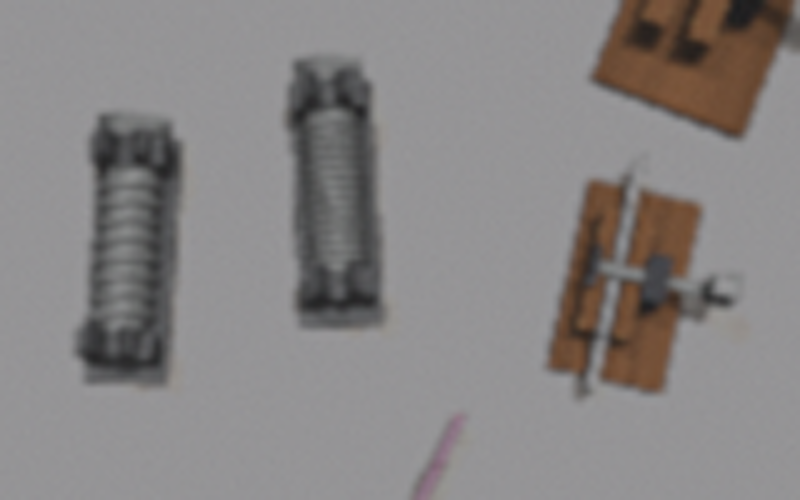

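View pics/sc.png

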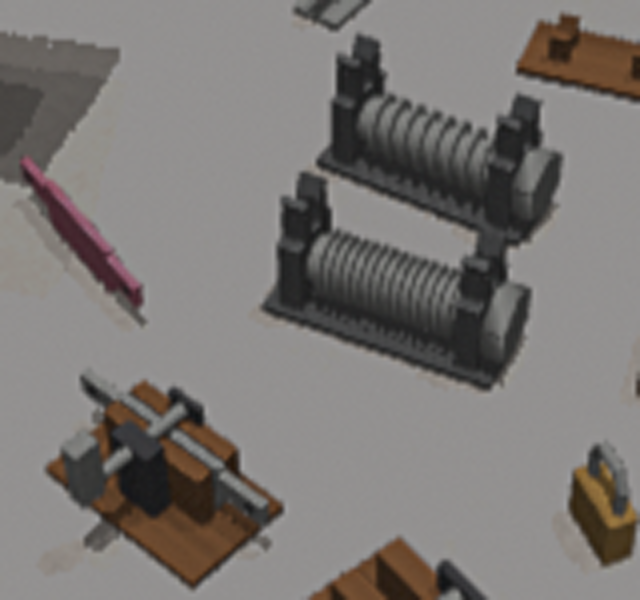

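Crops: the left screw in the top crop (130,250), which is the far one in the scene crop (440,150), has the coarse thread. The nearer one is fine. The small rack at crop (625,290) holds the bare steel comb with the bar crossing over it. Next I'll measure.

```bash
cat >> h.py <<'E'
def rect(P):
    (c,(w,h),a)=cv2.minAreaRect((P[:,:2]*1000).astype(np.float32))
    if w<h: w,h,a=h,w,a+90
    return np.round(c,1),round(w,1),round(h,1),round((a+90)%180-90,2)
E
python3 - <<'E'
from h import *
t=load("pics/top0.npz");s=load("pics/scene0.npz")
ctr={"coarse":(321,310),"fine":(385,293),"rack":(478,323),"rest":(240,290)}
Wt=cloud(t);Ws=cloud(s)
for n,(u,v) in ctr.items():
    p=ray(t,u*.64,v*.64,0.02)
    print(n,p.round(3))
    for cn,W in (("top",Wt),("scene",Ws)):
        P=W.reshape(-1,3);P=P[np.isfinite(P).all(1)]
        P=P[np.hypot(*(P[:,:2]-p[:2]).T)<0.115]
        print("  table z",np.median(P[abs(P[:,2])<.006][:,2]).round(4))
        hist=np.histogram(P[:,2],bins=np.arange(0.004,.13,.004))[0];print("  ",hist)
        F=P[(P[:,2]>.006)&(P[:,2]<.017)]
        print("  ",cn,len(F),rect(F))
E
```

```text
coarse [0.538 0.116 0.02 ]
  table z -0.0008
   [204 108  43   6   4   1   4   3  12  10  18  26  46  89  98  95  55  69
  27  10   4   6   6  12  13  22  32  14   2   0   0]
   top 232 (array([543.4, 112. ]), 212.3, 211.7, -50.4)
  table z -0.0006
   [152 191  35  16  24  27  30  41  43  51  52  75  80 100 133 108  94  58
  26  21  26  19  27  30  35  28  41  16   0   0   0]
   scene 315 (array([541.4,  99.6]), 160.5, 159.0, -38.36)
fine [ 0.582 -0.039  0.02 ]
  table z -0.0006
   [185  93  35   5   4   3   7   6   5  13  19  28  47  76 114  89  81  48
  37   7   3   5   3   7   9  28  26  19   5   0   0]
   top 194 (array([580.2, -40. ]), 195.9, 191.0, 42.41)
  table z -0.0006
   [144 249  46  17  17  28  38  45  48  53  61  79  76 140 154 160 107  64
  36  16  29  21  28  40  35  32  47  24   2   0   0]
   scene 380 (array([580.5, -54.1]), 160.3, 153.5, 51.71)
rack [ 0.51  -0.266  0.02 ]
  table z -0.0004
   [295 222  92  21   5   2   8   8   5   4  18  23  67 114  53  21  32  45
  23   6   0   3   0   1   3   4  10  12   2   1   0]
   top 467 (array([ 515.6, -257. ]), 216.3, 189.3, -16.01)
  table z -0.0004
   [199 335  76  22  22  25  27  37  34  44  44  65  90 231 109  29  60  87
  56  13   9  10   6  12   8   9  20  26   3   0   0]
   scene 531 (array([ 513.2, -265.5]), 152.4, 91.4, -12.11)
rest [0.586 0.316 0.02 ]
  table z -0.0005
   [326 233  90  19  13  10  19  19  17   3   0   0   0   0   0   0   0   0
   0   0   0   0   0   0   0   0   0   0   0   0   0]
   top 472 (array([574.6, 307.1]), 199.4, 197.7, 49.14)
  table z -0.001
   [164 240  52  15  15  20  21  29  14   1   0   0   0   0   0   0   0   0
   0   0   0   0   0   0   0   0   0   0   0   0   0]
   scene 389 (array([592. , 305.3]), 139.7, 97.7, 10.37)
```

```bash
cat > m.py <<'E'
from h import *
def comps(c,p,r,zt=.006):
    W=cloud(c); m=((W[...,2]>zt)&(np.hypot(W[...,0]-p[0],W[...,1]-p[1])<r)).astype(np.uint8)
    m=cv2.morphologyEx(m,cv2.MORPH_CLOSE,np.ones((3,3),np.uint8))
    n,l,st,_=cv2.connectedComponentsWithStats(m,connectivity=4)
    k=1+np.argmax(st[1:,4]); return W[(l==k)&np.isfinite(W[...,2])&(W[...,2]>zt)]
E
python3 - <<'E'
from m import *
t=load("pics/top0.npz");s=load("pics/scene0.npz")
for n,p in {"coarse":(.538,.116),"fine":(.582,-.039)}.items():
    for c in (t,s):
        P=comps(c,p,.12)
        F=P[(P[:,2]<.016)]
        T=P[P[:,2]>.096]; 
        _,l,cc=cv2.kmeans(T[:,:2].astype(np.float32),2,None,(3,50,1e-6),5,cv2.KMEANS_PP_CENTERS)
        mids=[]
        for k in (0,1):
            q=T[l[:,0]==k]; mids.append((q[:,:2].min(0)+q[:,:2].max(0))/2)
        a=cc[0]-cc[1]; a=a if a[0]>0 else -a
        C=P[(P[:,2]>.066)&(P[:,2]<.078)]; m=C[:,:2].mean(0); ev=np.linalg.svd(C[:,:2]-m)[2][0]; ev*=np.sign(ev[0])
        print(n,"foot",rect(F),"all",rect(P),"\n tips mid",cc.mean(0)*1000,np.mean(mids,0)*1000,"d",np.linalg.norm(a)*1000,np.degrees(np.arctan2(a[1],a[0])),"crest",m*1000,np.degrees(np.arctan2(ev[1],ev[0])))
for c in (t,s):
    P=comps(c,(.592,.305),.095); print("rest all",rect(P))
    T=P[P[:,2]>.024]
    _,l,cc=cv2.kmeans(T[:,:2].astype(np.float32),2,None,(3,50,1e-6),5,cv2.KMEANS_PP_CENTERS);a=cc[0]-cc[1]
    print("  saddles",cc.mean(0)*1000,"d",np.linalg.norm(a)*1000,np.degrees(np.arctan2(a[1],a[0])), rect(T))
for c in (t,s):
    P=comps(c,(.513,-.266),.14)
    print("rack foot",rect(P[P[:,2]<.016]))
    T=P[(P[:,2]>.084)]; print("  knob top",T[:,:2].mean(0)*1000,rect(T),np.percentile(T[:,2],95))
E
```

```text
coarse foot (array([539.2, 110.6]), 224.8, 75.4, 0.92) all (array([539.2, 110.6]), 224.8, 75.4, 0.92) 
 tips mid [527.35175 115.25041] [527.90726819 113.52389364] d 142.96286 -1.855516 crest [544.98001179 109.91908911] -1.8659720977695764
coarse foot (array([530.4,  98.3]), 194.7, 43.1, -1.76) all (array([532.5, 108.3]), 198.8, 63.7, -1.0) 
 tips mid [530.3692  111.56905] [529.7080568  113.33312177] d 143.70245 -2.5291183 crest [546.6934125  104.87750944] -1.5502742063869865
fine foot (array([575.7, -40. ]), 212.2, 81.1, 9.16) all (array([575.7, -40. ]), 212.2, 81.1, 9.16) 
 tips mid [572.2971  -40.88101] [572.26502002 -40.87735502] d 143.5634 3.9643931 crest [582.90584222 -41.91799122] 4.4536929278672535
fine foot (array([571.1,   2.8]), 188.7, 160.2, 4.08) all (array([575.1,   3.1]), 196.3, 160.3, 3.79) 
 tips mid [575.0699   -43.508915] [573.83531483 -43.244118  ] d 143.7707 4.295465 crest [590.34177522 -48.30399417] 4.510376333586051
rest all (array([590.8, 322.8]), 149.1, 82.5, 5.12)
  saddles [587.77466 319.84628] d 73.89207 -171.43364 (array([587.9, 319.9]), 94.4, 36.9, 8.87)
rest all (array([590. , 315.9]), 139.7, 76.2, 10.29)
  saddles [589.9365  317.42834] d 74.11358 -172.68768 (array([589.2, 318. ]), 92.6, 39.6, 7.55)
rack foot (array([ 519.9, -276. ]), 192.6, 133.3, -5.2)
  knob top [ 496.5980718  -323.95938293] (array([ 497.3, -324.5]), 20.9, 15.7, 80.11) 0.11689432534064687
rack foot (array([ 513.2, -265.5]), 152.4, 91.4, -12.11)
  knob top [ 501.89956755 -328.81667434] (array([ 499.9, -326.8]), 23.1, 17.9, 76.25) 0.11506373408494622
```

Run:
```python
from m import *
t=load("pics/top0.npz");s=load("pics/scene0.npz")
a=np.radians(-12.3);X=np.array([np.cos(a),np.sin(a)]);Y=np.array([-X[1],X[0]])
o=np.array([.513,-.266])
for n,c in (("top",t),("scene",s)):
    W=cloud(c).reshape(-1,3);W=W[np.isfinite(W).all(1)]
    L=np.c_[(W[:,:2]-o)@X,(W[:,:2]-o)@Y,W[:,2]]
    near=L[(abs(L[:,0])<.2)&(abs(L[:,1])<.2)&(L[:,2]>.006)]
    for sg in (1,-1):
        T=L[(sg*L[:,0]>.052)&(sg*L[:,0]<.11)&(L[:,2]>.035)&(L[:,2]<.065)&(abs(L[:,1])<.02)]
        print(n,sg,len(T),(T.mean(0)*1000).round(1),"x ext",np.percentile(T[:,0]*1000,[2,98]),"y",np.percentile(T[:,1]*1000,[5,95]))
        B=L[(sg*L[:,0]>.04)&(sg*L[:,0]<.16)&(abs(L[:,1])<.10)&(L[:,2]>.018)&(abs(L[:,1])>.025)]
        print("  obstacles",len(B),(B[::max(1,len(B)//12)]*1000).round(0).tolist())
    Wl=L[(abs(L[:,0])<.044)&(abs(L[:,0])>.022)&(L[:,2]>.052)&(L[:,2]<.068)&(abs(L[:,1])<.03)]
    print(" walltop y",np.percentile(Wl[:,1]*1000,[1,50,99]), "x",np.percentile(L[(L[:,2]>.052)&(L[:,2]<.068)&(abs(abs(L[:,1])-.013)<.004)&(abs(L[:,0])<.07)][:,0]*1000,[1,99]))
    k=L[(L[:,2]>.1)&(abs(L[:,0])<.05)&(L[:,1]<-.03)&(L[:,1]>-.09)]
    print(" knob",(k.mean(0)*1000).round(1),k[:,:2].min(0)*1000,k[:,:2].max(0)*1000)
    ky=L[(L[:,2]>.066)&(L[:,2]<.09)&(abs(L[:,0])<.05)&(L[:,1]>.008)&(L[:,1]<.035)]
    print(" keeper",(ky.mean(0)*1000).round(1))
```

```text
top 1 21 [70.3 14.6 52.2] x ext [53.81143008 86.49074049] y [10.96268465 18.09539627]
  obstacles 16 [[155.0, 37.0, 20.0], [156.0, 33.0, 19.0], [156.0, 29.0, 22.0], [149.0, 47.0, 19.0], [152.0, 32.0, 20.0], [147.0, 35.0, 20.0], [148.0, 31.0, 19.0], [157.0, -45.0, 21.0], [149.0, -39.0, 18.0], [139.0, -49.0, 18.0], [135.0, -54.0, 20.0], [68.0, 30.0, 19.0], [46.0, 33.0, 55.0], [41.0, 32.0, 59.0], [43.0, 28.0, 57.0], [41.0, 33.0, 34.0]]
top -1 28 [-73.3  15.1  51.5] x ext [-91.09158833 -54.16171637] y [10.72702772 18.537672  ]
  obstacles 10 [[-44.0, 33.0, 64.0], [-42.0, 29.0, 57.0], [-41.0, 26.0, 57.0], [-44.0, 34.0, 34.0], [-46.0, 32.0, 57.0], [-46.0, 28.0, 57.0], [-49.0, 34.0, 38.0], [-48.0, 30.0, 39.0], [-49.0, 28.0, 57.0], [-50.0, 32.0, 19.0]]
 walltop y [-5.28648083 12.22079757 29.49568472] x [-66.71602429  67.33010636]
 knob [ -3.3 -60.5 111.1] [-10.54934117 -71.08801887] [  4.9832793  -50.22002858]
 keeper [-3.7 23.8 73.6]
scene 1 77 [72.9 11.7 47.9] x ext [53.50884342 90.69022016] y [ 8.63196563 16.63904893]
  obstacles 19 [[43.0, 32.0, 61.0], [42.0, 29.0, 60.0], [46.0, 29.0, 62
[... 222 characters left out ...]
], [48.0, 26.0, 45.0], [47.0, 30.0, 40.0], [45.0, 28.0, 36.0], [47.0, 30.0, 36.0], [45.0, 31.0, 29.0]]
scene -1 56 [-72.3  12.1  49.5] x ext [-89.34798256 -54.62231939] y [ 8.67790548 17.58226341]
  obstacles 14 [[-133.0, 100.0, 45.0], [-139.0, 99.0, 33.0], [-128.0, 98.0, 38.0], [-131.0, 100.0, 29.0], [-132.0, 100.0, 24.0], [-46.0, 31.0, 61.0], [-45.0, 34.0, 59.0], [-47.0, 28.0, 59.0], [-44.0, 29.0, 60.0], [-40.0, 29.0, 62.0], [-42.0, 34.0, 58.0], [-45.0, 26.0, 57.0], [-42.0, 26.0, 59.0], [-40.0, 32.0, 56.0]]
 walltop y [-7.82420652 11.95390915 29.27482804] x [-66.61279593  68.12763982]
 knob [  1.7 -63.4 110.4] [ -9.01490542 -73.68320846] [  9.1652914  -51.29533207]
 keeper [ 1.1 25.1 73.4]
```

Run:
```python
from h import *
from plant import readout
s=readout.get_state(); M=R.from_quat(s["tcp_rot"]).as_matrix(); print(M.round(3)); z=M[:,2]; print("jaw ang",np.degrees(np.arctan2(z[1],z[0])))
d=np.array([.4988,-.3264,.2])-s["eef_pos"];print(d*1000)
```

```text
[[-0.     0.934  0.357]
 [ 0.002  0.357 -0.934]
 [-1.     0.    -0.002]]
jaw ang -69.09674113202314
[258.06995012 303.58710146 -30.05313973]
```

>>> move_arm(
  commands=[
    [0,0,0.14,36,43,0,60],
    [0,0,0.28,72,86,0,90],
    [0,0,0.42,108,128,0,90],
    [0,0,0.56,144,170,0,90],
    [0,0,0.7,180,212,0,90],
    [0,0,0.84,216,254,0,90],
    [0,0,0.99,258,304,0,90],
    [0,0,0.99,258,304,-20,90],
    [0,0,0.99,258,304,-30,90],
  ],
  newtons=60,
)

```text
time: 1.0
eef_pos: [0.5009, -0.3213, 0.1986]
tcp_rot: [0.075, 0.704, -0.073, 0.702]
contact_force: [0.0, -0.1, -1.3]
opening: 0.648
```

```bash
cat > st.py <<'E'
from h import *
from plant import readout
s=readout.get_state(); M=R.from_quat(s["tcp_rot"]).as_matrix(); z=M[:,2]
print("t",round(s["time"],2),"pos",(s["eef_pos"]*1000).round(1),"jaw",np.degrees(np.arctan2(z[1],z[0])).round(2),"down",M[:,0].round(3),"F",s["contact_force"].round(2),"open",round(s["opening"]*85,1),"q6",s["qpos"][5].round(2))
E
cat > look.py <<'E'
import sys
from h import *
from plant import eyes
# name u0 v0 u1 v1 f tag
cam,u0,v0,u1,v1,f,tag=sys.argv[1:8]
c=eyes.read_camera(cam); np.savez(f"pics/{tag}.npz",**c)
cv2.imwrite(f"pics/{tag}.png",cv2.resize(c["color"][int(v0):int(v1),int(u0):int(u1),::-1],None,fx=float(f),fy=float(f),interpolation=cv2.INTER_CUBIC))
E
python3 st.py; python3 look.py scene 150 150 350 300 4 a1
```

```text
t 1.0 pos [ 500.9 -321.3  198.6] jaw -12.04 down [-0.002  0.003 -1.   ] F [ 0.01 -0.13 -1.33] open 55.1 q6 -0.53
```

View pics/a1.png

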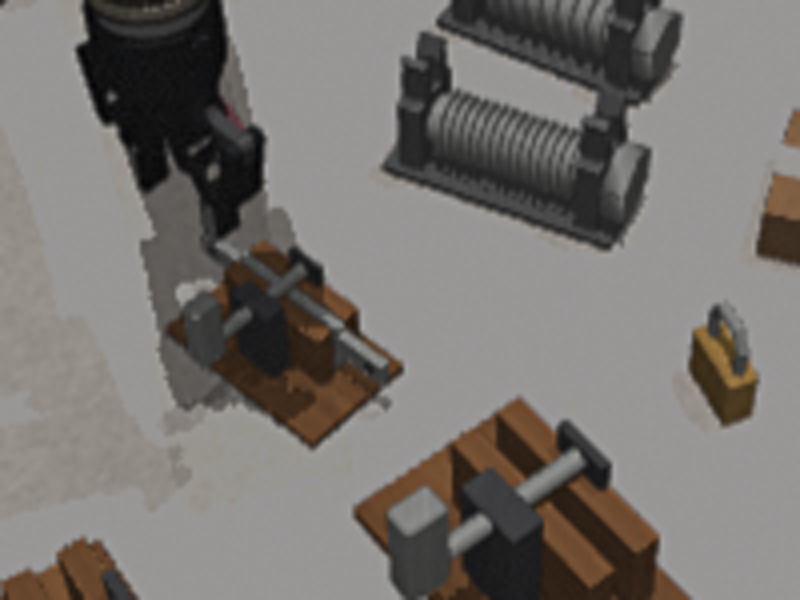

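The gripper is above the knob, whose top is at (203,300) in the crop. It still needs about 5 mm in -y before it descends.

>>> move_arm(
  commands=[
    [0,0,0,-2,-5,-25,110],
    [0,0,0,-2,-5,-60,110],
    [0,0,0,-2,-5,-90,110],
    [0,0,0,-2,-5,-105,110],
    [0,0,0,-2,-5,-116,110],
    [0,0,0,-2,-5,-116,110],
  ],
)

```text
time: 1.65
eef_pos: [0.496, -0.3275, 0.0791]
tcp_rot: [0.077, 0.706, -0.073, 0.7]
contact_force: [0.7, -0.2, -0.6]
opening: 0.567
```

```bash
python3 st.py; python3 look.py scene 150 170 270 260 6 a2;python3 look.py top 270 170 350 230 8 a3
```

```text
t 1.65 pos [ 496.  -327.5   79.1] jaw -12.17 down [-0.008  0.006 -1.   ] F [ 0.71 -0.2  -0.62] open 48.2 q6 -0.54
```

View pics/a2.png

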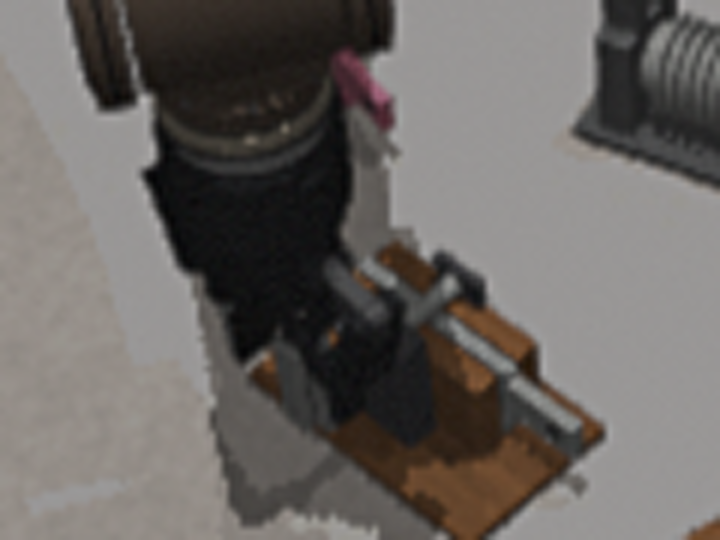

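View pics/a3.png

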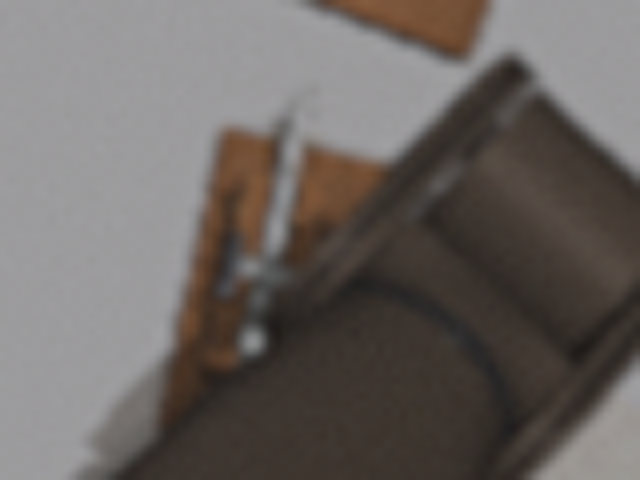

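The knob, at (300,380) in the scene crop, stands between the fingers. I'll close on it now.

>>> move_arm(
  commands=[
    [0,0,0,2,1,4,255],
    [0,0,0,2,1,4,255],
    [0,0,0,2,1,4,255],
    [0,0,0,2,1,4,255],
    [0,0,0,2,1,4,255],
    [0,0,0,2,1,4,255],
  ],
)

```text
time: 2.35
eef_pos: [0.498, -0.3278, 0.0884]
tcp_rot: [0.075, 0.707, -0.074, 0.7]
contact_force: [-9.9, 2.1, 11.2]
opening: 0.175
```

```bash
python3 st.py
```

```text
t 2.35 pos [ 498.  -327.8   88.4] jaw -12.09 down [-0.009  0.003 -1.   ] F [-9.88  2.06 11.23] open 14.8 q6 -0.54
```

>>> move_arm(
  commands=[
    [0,0,0,-2,-8,0,255],
    [0,0,0,-3,-16,0,255],
    [0,0,0,-5,-24,0,255],
    [0,0,0,-7,-32,0,255],
    [0,0,0,-9,-40,0,255],
    [0,0,0,-9,-42,0,255],
    [0,0,0,-9,-42,0,255],
    [0,0,0,-9,-42,0,255],
  ],
)

```text
time: 3.15
eef_pos: [0.4896, -0.3645, 0.0883]
tcp_rot: [0.08, 0.707, -0.07, 0.699]
contact_force: [-0.2, 19.3, 7.2]
opening: 0.173
```

```bash
python3 st.py; python3 look.py scene 150 170 270 260 6 a4
```

```text
t 3.15 pos [ 489.6 -364.5   88.3] jaw -12.14 down [-0.01   0.015 -1.   ] F [-0.23 19.33  7.18] open 14.7 q6 -0.6
```

View pics/a4.png

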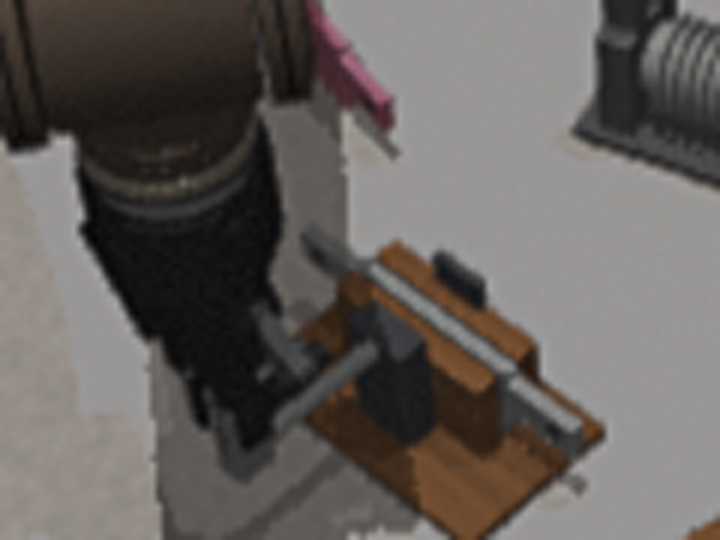

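The bar is fully out. The slot is clear, the bar ends at the guide block, and the 19 N reading says it is on its stop. I'll release, rise and go to the +x tab.

>>> move_arm(
  commands=[
    [0,0,0,0,1,0,110],
    [0,0,0,0,1,0,110],
    [0,0,0,0,1,0,110],
    [0,0,0,0,1,0,110],
    [0,0,0,0,1,40,110],
    [0,0,0,0,1,85,110],
    [0,0,0,0,1,115,110],
  ],
)

```text
time: 3.9
eef_pos: [0.4902, -0.3651, 0.2069]
tcp_rot: [0.079, 0.706, -0.071, 0.7]
contact_force: [1.3, -0.2, 0.5]
opening: 0.572
```

```bash
python3 st.py
```

```text
t 3.9 pos [ 490.2 -365.1  206.9] jaw -12.18 down [-0.007  0.012 -1.   ] F [ 1.35 -0.23  0.55] open 48.7 q6 -0.6
```

>>> move_arm(
  commands=[
    [0,0,0.14,9,9,0,110],
    [0,0,0.28,18,18,0,110],
    [0,0,0.42,27,28,0,110],
    [0,0,0.56,36,38,0,110],
    [0,0,0.7,45,48,0,110],
    [0,0,0.84,55,58,0,110],
    [0,0,0.98,65,68,0,110],
    [0,0,1.12,75,78,0,110],
    [0,0,1.26,85,88,-20,110],
    [0,0,1.4,93,97,-50,110],
    [0,0,1.5,93.5,97,-80,110],
    [0,0,1.566,93.5,97,-100,110],
  ],
)

```text
time: 5.1
eef_pos: [0.5831, -0.2679, 0.1044]
tcp_rot: [-0.443, 0.556, 0.445, 0.545]
contact_force: [-0.5, 0.5, -0.1]
opening: 0.562
```

```bash
python3 st.py; python3 look.py scene 170 150 300 260 6 a5;python3 look.py top 270 160 350 230 8 a6
```

```text
t 5.1 pos [ 583.1 -267.9  104.4] jaw 77.76 down [-0.014 -0.006 -1.   ] F [-0.51  0.49 -0.13] open 47.8 q6 -1.93
```

View pics/a5.png

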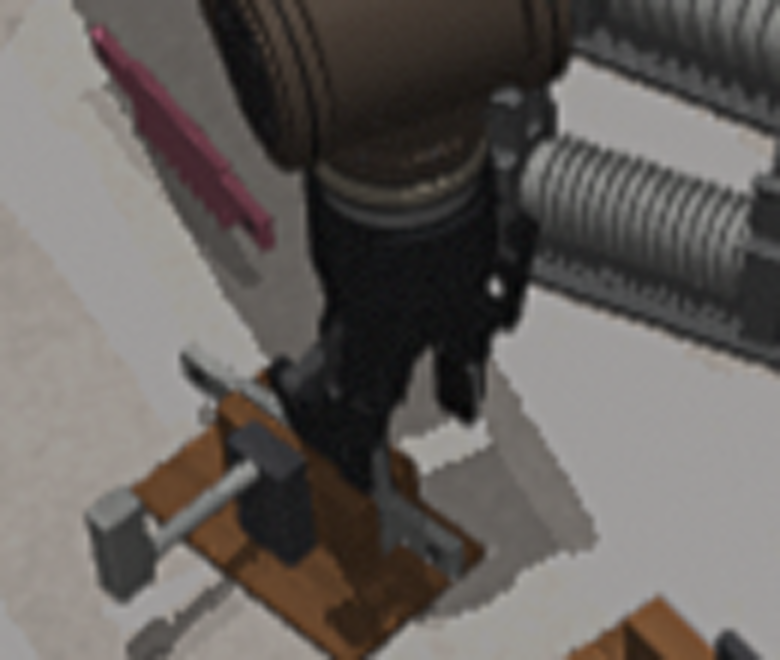

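View pics/a6.png

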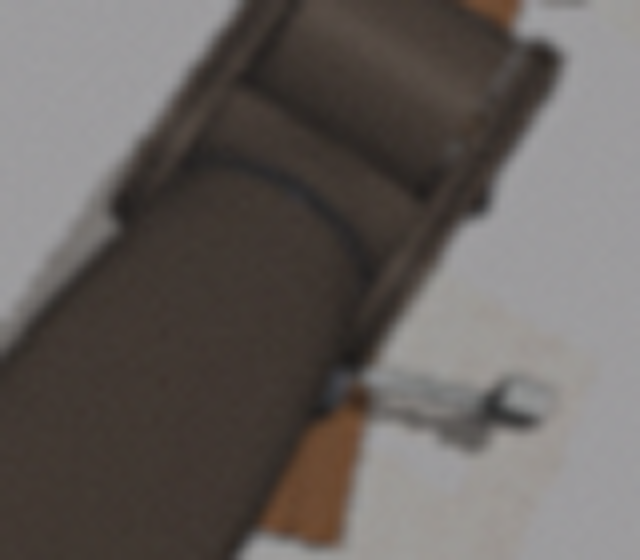

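The fingers straddle the tab (crop around (430,520)). I'll level the tool, descend and close firmly.

>>> move_arm(
  commands=[
    [0.006,-0.014,0,0.5,0,-30,110],
    [0.006,-0.014,0,0.5,0,-60,110],
    [0.006,-0.014,0,0.5,0,-77,110],
    [0.006,-0.014,0,0.5,0,-77,180],
    [0.006,-0.014,0,0.5,0,-77,255],
    [0.006,-0.014,0,0.5,0,-77,255],
    [0.006,-0.014,0,0.5,0,-77,255],
    [0.006,-0.014,0,0.5,0,-77,255],
    [0.006,-0.014,0,0.5,0,-77,255],
    [0.006,-0.014,0,0.5,0,-77,255],
  ],
  newtons=90,
)

```text
time: 6.2
eef_pos: [0.5836, -0.2672, 0.0279]
tcp_rot: [-0.442, 0.551, 0.443, 0.552]
contact_force: [1.3, 4.9, 6.3]
opening: 0.079
```

```bash
python3 st.py; python3 look.py scene 170 150 300 260 6 a7
```

```text
t 6.2 pos [ 583.6 -267.2   27.9] jaw 77.5 down [-0.001  0.002 -1.   ] F [1.27 4.86 6.29] open 6.7 q6 -1.94
```

View pics/a7.png

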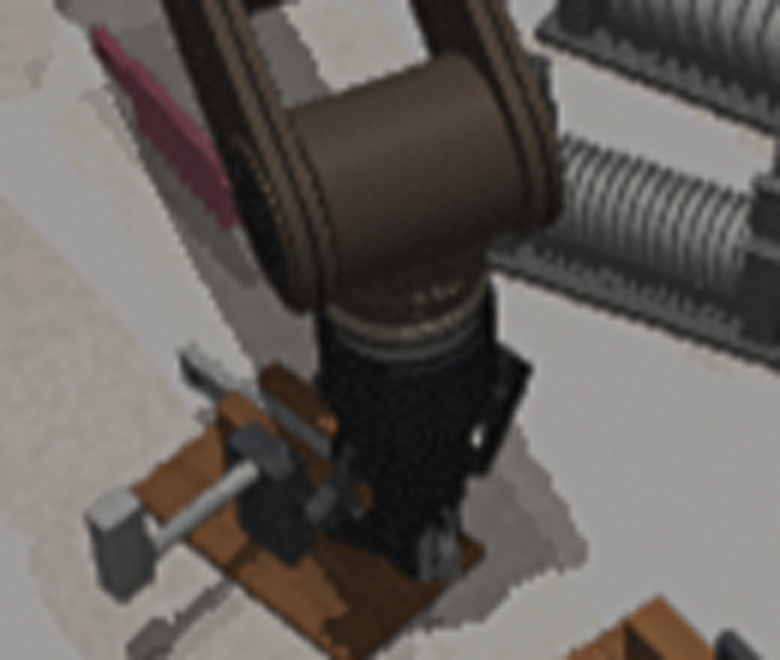

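>>> move_arm(
  commands=[
    [0,0,0,0,0,10,255],
    [0,0,0,0,0,25,255],
    [0,0,0,0,0,45,255],
    [0,0,0,0,0,70,255],
    [0,0,0,0,0,95,255],
    [0,0,0,0,0,120,255],
    [0,0,0,0,0,145,255],
    [0,0,0,0,0,145,255],
  ],
)

```text
time: 7.05
eef_pos: [0.5857, -0.2693, 0.179]
tcp_rot: [-0.446, 0.55, 0.44, 0.553]
contact_force: [0.8, 0.6, -0.8]
opening: 0.076
```

```bash
python3 st.py; python3 look.py scene 140 80 340 230 4 a8
```

```text
t 7.05 pos [ 585.7 -269.3  179. ] jaw 77.5 down [ 0.008 -0.005 -1.   ] F [ 0.79  0.58 -0.77] open 6.5 q6 -1.94
```

View pics/a8.png

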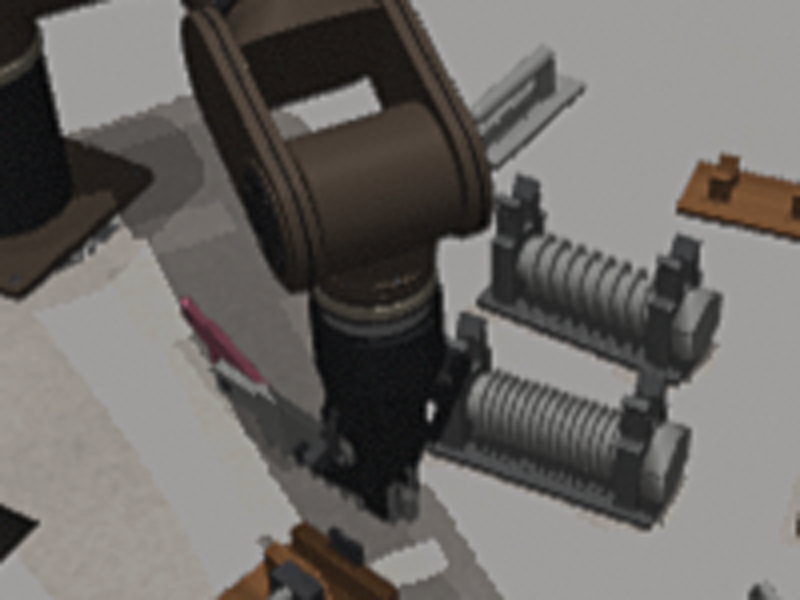

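The comb is lifted, showing at (250,380)–(330,450) in the crop. I'll carry it over the screws to the rest.

>>> move_arm(
  commands=[
    [0,0,0.03,4,25,5,255],
    [0,0,0.06,9,65,8,255],
    [0,0,0.09,14,110,8,255],
    [0,0,0.12,20,155,8,255],
    [0,0,0.16,26,200,8,255],
    [0,0,0.2,32,245,8,255],
    [0,0,0.23,38,290,8,255],
    [0,0,0.26,44,335,8,255],
    [0,0,0.29,50,380,8,255],
    [0,0,0.31,56,425,8,255],
    [0,0,0.33,61,465,8,255],
    [0,0,0.34,64,500,8,255],
  ],
)

```text
time: 8.3
eef_pos: [0.6476, 0.2331, 0.1814]
tcp_rot: [0.531, -0.468, -0.529, -0.468]
contact_force: [0.1, -1.0, -1.0]
opening: 0.072
```

>>> move_arm(
  commands=[
    [0,0,0.01,2,25,0,255],
    [0,0,0.02,4,50,0,255],
    [0,0,0.02,6,75,0,255],
    [0,0,0.02,8,95,0,255],
    [0,0,0.02,8,98,0,255],
    [0,0,0.02,8,98,0,255],
  ],
)

```text
time: 8.9
eef_pos: [0.6548, 0.3308, 0.1793]
tcp_rot: [0.535, -0.464, -0.534, -0.461]
contact_force: [-0.7, -1.2, -2.4]
opening: 0.073
```

```bash
python3 st.py; python3 look.py scene 220 60 380 180 5 b1;python3 look.py top 110 130 270 250 5 b2
```

```text
t 8.9 pos [654.8 330.8 179.3] jaw 98.27 down [-0.001 -0.004 -1.   ] F [-0.67 -1.16 -2.43] open 6.2 q6 -1.38
```

View pics/b1.png

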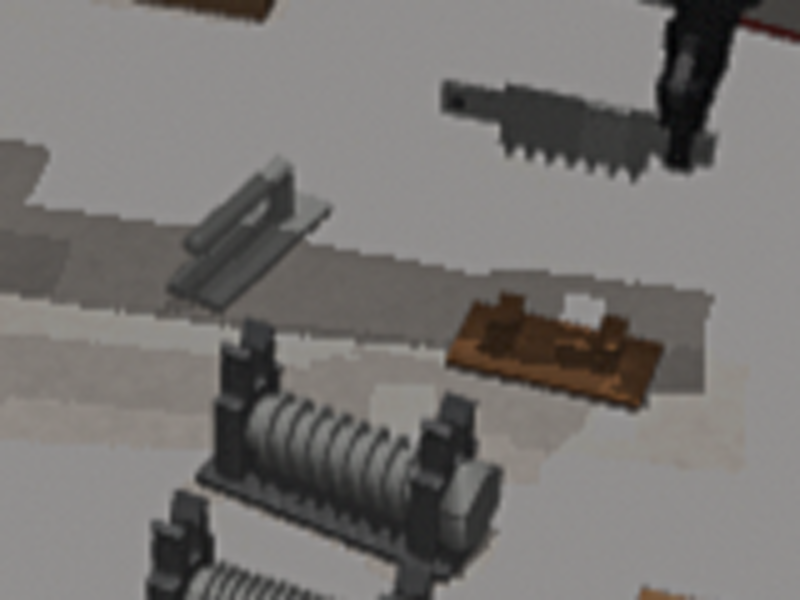

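View pics/b2.png

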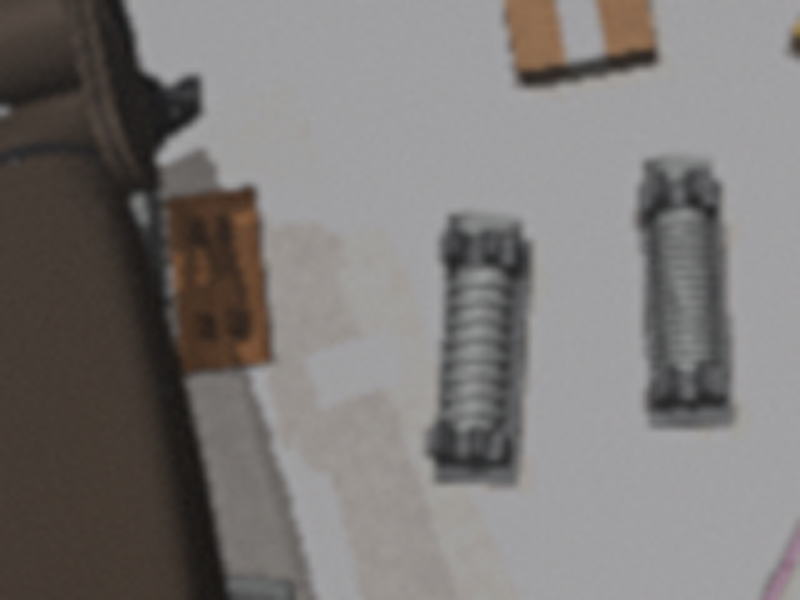

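The comb hangs from its tab, at (440,95)–(700,150) in the crop. I'll measure its pose relative to the tool.

Run:
```python
from m import *
c=load("pics/b1.npz"); W=cloud(c)
P=W[60:100,305:365].reshape(-1,3); P=P[np.isfinite(P).all(1)]
a=np.radians(8.27);X=np.array([np.cos(a),np.sin(a)]);Y=np.array([-X[1],X[0]]);T=np.array([.6548,.3308])
L=np.c_[(P[:,:2]-T)@X,(P[:,:2]-T)@Y,P[:,2]-.1793]
L=L[(abs(L[:,1])<.03)&(L[:,0]<-.02)&(L[:,0]>-.2)]
print(len(L),(L.min(0)*1000).round(1),(L.max(0)*1000).round(1))
m=L[:,:2].mean(0);k=np.polyfit(L[:,0],L[:,1],1);print("yaw off deg",np.degrees(k[0]),"y at x=-70",np.polyval(k,-.07)*1000)
tops=[];bots=[]
for x in np.arange(-.155,-.025,.01):
    q=L[abs(L[:,0]-x)<.005]
    if len(q)>3: print(int(x*1000),len(q),(np.percentile(q[:,2],[3,97])*1000).round(1),"y",(q[:,1].mean()*1000).round(1))
```

```text
487 [-160.6  -12.6  -20.5] [-20.2   6.   34.1]
yaw off deg -0.6219092408666371 y at x=-70 -5.1429517678954015
-155 19 [ 6.2 24.2] y -4.5
-145 22 [ 4.8 26.7] y -4.7
-134 20 [ 6.8 26.5] y -4.3
-124 21 [ 2.4 25.3] y -5.0
-114 37 [-14.7  30.8] y -4.0
-104 41 [-11.4  30.1] y -4.8
-94 40 [-15.   31.1] y -4.5
-84 41 [-15.2  30.4] y -5.4
-74 38 [-14.5  30.6] y -4.9
-64 40 [-12.1  31.3] y -5.6
-54 40 [-17.   31.8] y -5.3
-44 44 [-13.5  30.5] y -5.6
-34 38 [-5.8 31.7] y -5.7
```

>>> move_arm(
  commands=[
    [0,0,0,2,-1,-25,255],
    [0,0,0,4,-2,-55,255],
    [0,0,0,4,-2,-85,255],
    [0,0,0,4,-2,-105,255],
    [0,0,0,4,-2,-112,255],
    [0,0,0,4,-2,-112,255],
  ],
)

```text
time: 9.6
eef_pos: [0.6588, 0.327, 0.0671]
tcp_rot: [0.535, -0.465, -0.534, -0.462]
contact_force: [0.2, 0.3, -0.5]
opening: 0.075
```

```bash
python3 st.py; python3 look.py scene 290 80 370 140 10 b3;python3 look.py top 110 130 270 250 5 b4
```

```text
t 9.6 pos [658.8 327.   67.1] jaw 98.14 down [-0.002 -0.004 -1.   ] F [ 0.25  0.35 -0.54] open 6.4 q6 -1.39
```

View pics/b3.png

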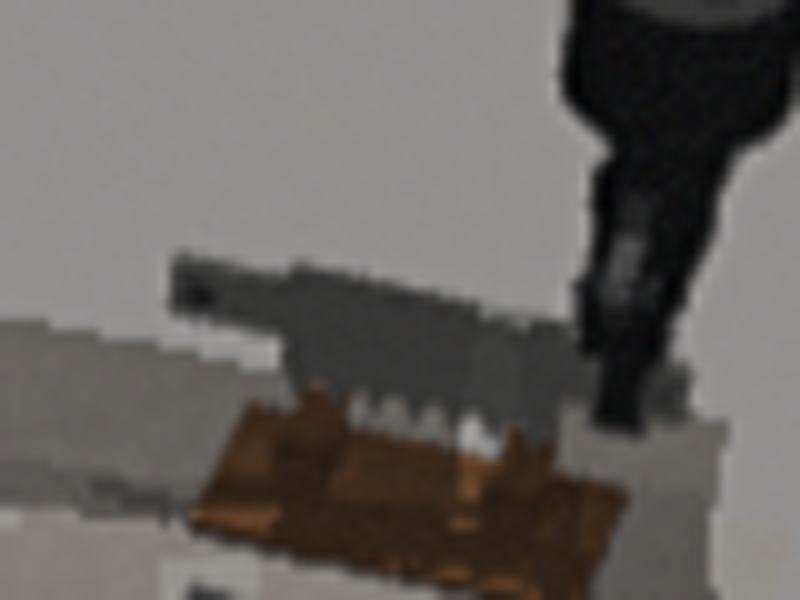

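View pics/b4.png

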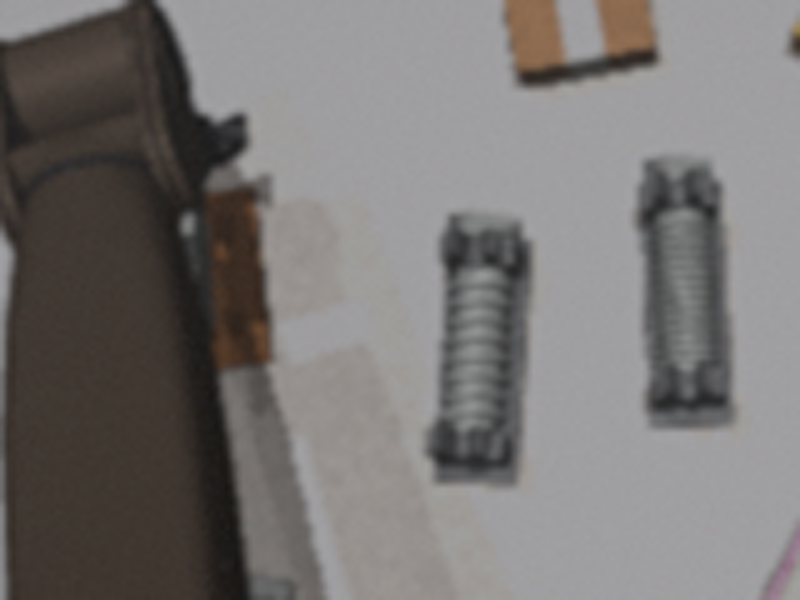

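The comb is just above the saddles (tops at (320,400) and (530,440) in the crop) and along the groove. I'll ease it down 20 mm and watch the force.

>>> move_arm(
  commands=[
    [0,0,0,0,2,-5,255],
    [0,0,0,0,2,-10,255],
    [0,0,0,0,2,-15,255],
    [0,0,0,0,2,-20,255],
    [0,0,0,0,2,-20,255],
  ],
)

```text
time: 10.2
eef_pos: [0.6596, 0.3297, 0.0486]
tcp_rot: [0.535, -0.464, -0.534, -0.462]
contact_force: [-1.2, -0.1, -1.2]
opening: 0.072
```

```bash
python3 st.py; python3 look.py scene 290 80 370 140 10 b5
```

```text
t 10.2 pos [659.6 329.7  48.6] jaw 98.17 down [ 0.    -0.003 -1.   ] F [-1.15 -0.07 -1.24] open 6.2 q6 -1.38
```

View pics/b5.png

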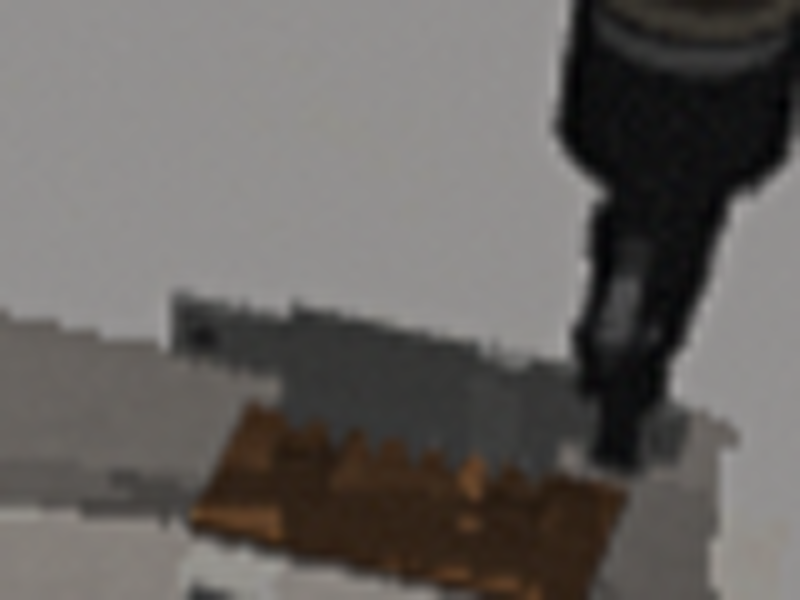

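Run:
```python
from m import *
a=np.radians(8.2);X=np.array([np.cos(a),np.sin(a)]);Y=np.array([-X[1],X[0]]);o=np.array([.589,.3185])
for f in ("scene0","top0","b5"):
    c=load(f"pics/{f}.npz");W=cloud(c).reshape(-1,3);W=W[np.isfinite(W).all(1)]
    L=np.c_[(W[:,:2]-o)@X,(W[:,:2]-o)@Y,W[:,2]]*1000
    L=L[(abs(L[:,0])<100)&(abs(L[:,1])<50)&(L[:,2]>6)&(L[:,2]<75)]
    print(f)
    for sx in (-37,37):
        q=L[(abs(L[:,0]-sx)<9)&(L[:,2]>18)]
        print(sx,[(b,len(r),r[:,2].max().round(0)) for b in range(-30,31,4) for r in [q[abs(q[:,1]-b)<2]] if len(r)])
    if f=="b5":
        q=L[(L[:,2]>42)&(L[:,0]<40)];k=np.polyfit(q[:,0],q[:,1],1);print("comb y at 0",k[1],"yaw",np.degrees(k[0]),"x min",np.percentile(q[:,0],1),"top",[np.percentile(q[abs(q[:,0]-x)<8][:,2],96).round(1) for x in (-40,-20,0,20,35)])
```

```text
scene0
-37 [(-18, 9, np.float64(39.0)), (-14, 9, np.float64(40.0)), (-10, 4, np.float64(35.0)), (2, 2, np.float64(28.0)), (6, 5, np.float64(30.0)), (10, 12, np.float64(40.0)), (14, 6, np.float64(35.0)), (18, 1, np.float64(34.0))]
37 [(-22, 2, np.float64(41.0)), (-18, 8, np.float64(38.0)), (-14, 5, np.float64(33.0)), (-10, 10, np.float64(35.0)), (2, 1, np.float64(32.0)), (6, 5, np.float64(32.0)), (10, 13, np.float64(38.0)), (14, 4, np.float64(37.0)), (18, 2, np.float64(35.0))]
top0
-37 [(-14, 10, np.float64(40.0)), (-10, 1, np.float64(36.0)), (-6, 4, np.float64(29.0)), (6, 5, np.float64(30.0)), (10, 5, np.float64(37.0)), (14, 7, np.float64(40.0)), (18, 4, np.float64(38.0))]
37 [(-18, 2, np.float64(44.0)), (-14, 5, np.float64(37.0)), (-10, 4, np.float64(37.0)), (-6, 4, np.float64(28.0)), (6, 3, np.float64(29.0)), (10, 5, np.float64(39.0)), (14, 8, np.float64(38.0)), (22, 1, np.float64(30.0))]
b5
-37 [(-22, 2, np.float64(36.0)), (-18, 10, np.float64(40.0)), (-14, 10, np.float64(63.0)), (-10, 9, np.float64(74.0)), (-6, 22, np.float64(75.0)), (-2, 20, np.float64(75.0)), (2, 2, np.float64(44.0)), (6, 2, np.float64(28.0)), (10, 2, np.float64(25.0))]
37 [(-18, 9, np.float64(40.0)), (-14, 14, np.float64(38.0)), (-10, 10, np.float64(68.0)), (-6, 19, np.float64(70.0)), (-2, 21, np.float64(73.0)), (2, 5, np.float64(67.0)), (6, 1, np.float64(25.0)), (10, 1, np.float64(22.0)), (14, 1, np.float64(24.0))]
comb y at 0 -4.682814199901086 yaw -0.8829494409975405 x min -87.7618783102431 top [np.float64(74.3), np.float64(72.9), np.float64(72.1), np.float64(72.5), np.float64(71.6)]
```

The front face of the comb is at y = -4.7 mm in the rest frame, so it is centred to about 1 mm, inside the flare. I'll continue down.

>>> move_arm(
  commands=[
    [0,0,0,-1,-0.5,-4,255],
    [0,0,0,-1,-0.5,-8,255],
    [0,0,0,-1,-0.5,-12,255],
    [0,0,0,-1,-0.5,-15,255],
    [0,0,0,-1,-0.5,-17,255],
    [0,0,0,-1,-0.5,-17,255],
  ],
)

```text
time: 10.85
eef_pos: [0.6587, 0.3299, 0.0317]
tcp_rot: [0.535, -0.463, -0.534, -0.463]
contact_force: [-0.5, 4.1, -1.1]
opening: 0.075
```

```bash
python3 st.py; python3 look.py scene 290 80 370 140 10 b6
```

```text
t 10.85 pos [658.7 329.9  31.7] jaw 98.15 down [ 0.001 -0.002 -1.   ] F [-0.55  4.08 -1.13] open 6.4 q6 -1.38
```

View pics/b6.png

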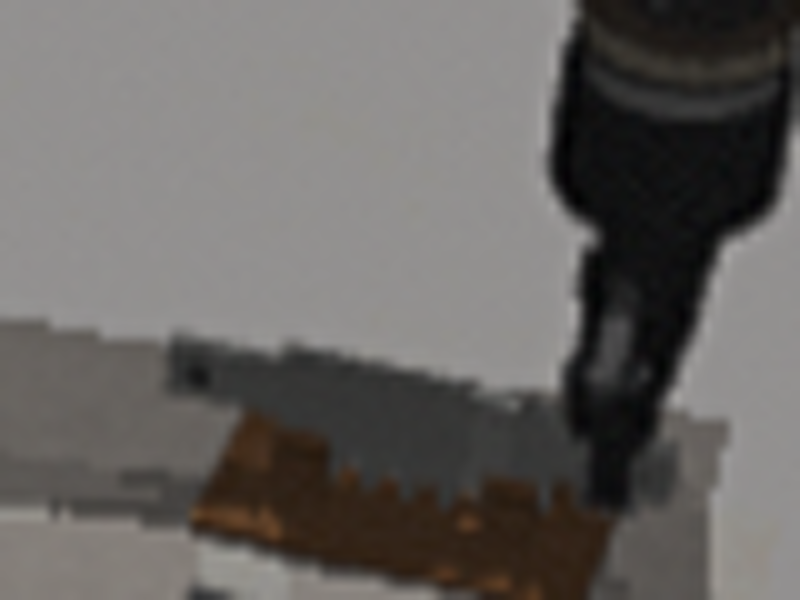

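The teeth are in the groove and the saddle posts now cover the comb at (320,450) and (510,500). The near wall pushes with 4 N, so I'll shift +1 mm in y and go down to the floor.

>>> move_arm(
  commands=[
    [0,0,0,0,1.5,-2,255],
    [0,0,0,0,1.5,-4,255],
    [0,0,0,0,1.5,-5,255],
    [0,0,0,0,1.5,-5,255],
  ],
)

```text
time: 11.3
eef_pos: [0.6586, 0.3308, 0.0279]
tcp_rot: [0.535, -0.464, -0.534, -0.462]
contact_force: [-3.0, -0.0, 5.5]
opening: 0.074
```

```bash
python3 st.py
```

```text
t 11.3 pos [658.6 330.8  27.9] jaw 98.17 down [-0.001 -0.003 -1.   ] F [-3.03 -0.03  5.53] open 6.3 q6 -1.38
```

It is on the floor: the z matches the rack grasp and there is 5.5 N upward. I'll release and rise.

>>> move_arm(
  commands=[
    [0,0,0,0,0,0,215],
    [0,0,0,0,0,0,190],
    [0,0,0,0,0,0,150],
    [0,0,0,0,0,0,120],
    [0,0,0,0,0,0,120],
    [0,0,0,0,0,0,120],
    [0,0,0,0,0,30,120],
    [0,0,0,0,0,65,120],
    [0,0,0,0,0,100,120],
    [0,0,0,0,0,120,120],
  ],
)

```text
time: 12.3
eef_pos: [0.6601, 0.3314, 0.1521]
tcp_rot: [0.536, -0.462, -0.533, -0.464]
contact_force: [0.5, -0.3, 0.2]
opening: 0.529
```

```bash
python3 st.py; python3 look.py scene 290 80 370 140 10 b7;python3 look.py top 110 130 270 250 5 b8
```

```text
t 12.3 pos [660.1 331.4 152.1] jaw 98.18 down [ 0.005 -0.002 -1.   ] F [ 0.53 -0.35  0.22] open 45.0 q6 -1.38
```

View pics/b7.png

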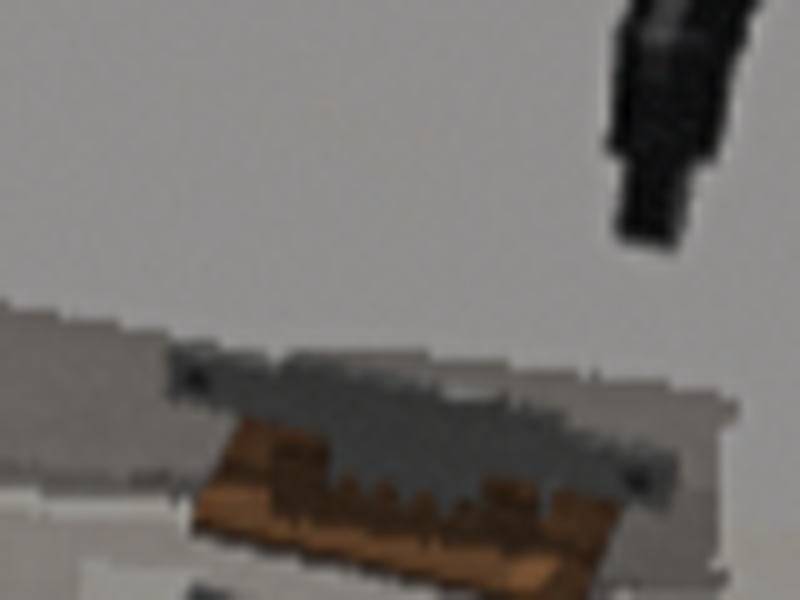

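View pics/b8.png

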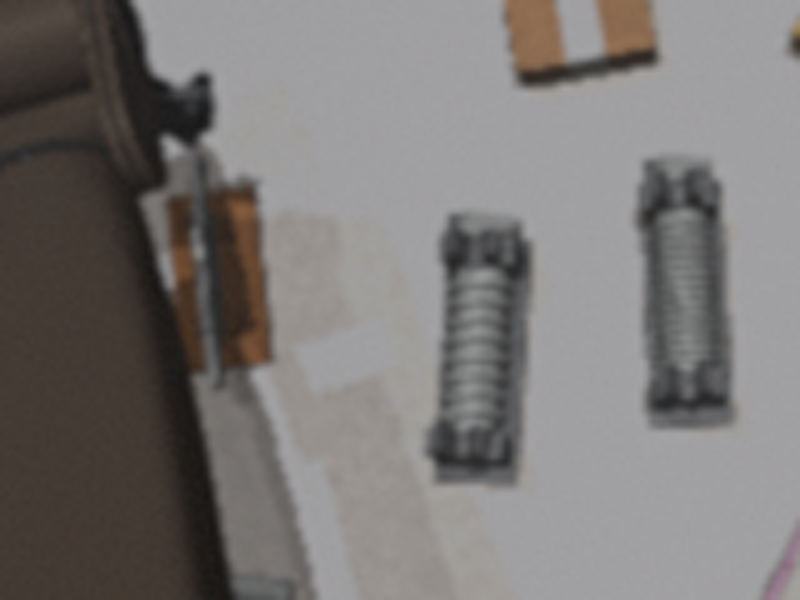

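The comb stands in the rest, released. It reads (170,375)–(675,475) in the scene crop and (200,160)–(218,385) in the top crop. Next I'll measure its pose.

Run:
```python
from m import *
a=np.radians(8.2);X=np.array([np.cos(a),np.sin(a)]);Y=np.array([-X[1],X[0]]);o=np.array([.589,.3185])
for f in ("b7","b8"):
    c=load(f"pics/{f}.npz");W=cloud(c).reshape(-1,3);W=W[np.isfinite(W).all(1)]
    L=np.c_[(W[:,:2]-o)@X,(W[:,:2]-o)@Y,W[:,2]]*1000
    L=L[(abs(L[:,0])<110)&(abs(L[:,1])<15)&(L[:,2]>42)&(L[:,2]<75)]
    k=np.polyfit(L[:,0],L[:,1],1);print(f,len(L),"y0",k[1].round(1),"yaw",(8.2+np.degrees(k[0])).round(2),"x",np.percentile(L[:,0],[1,99]).round(1))
    q=L[L[:,2]>55];k=np.polyfit(q[:,0],q[:,1],1);print("  back y0",k[1].round(1),"x",np.percentile(q[:,0],[1,99]).round(1),"z95",[np.percentile(q[abs(q[:,0]-x)<8][:,2],90).round(1) for x in (-40,-20,0,20,40)])
```

```text
b7 236 y0 -2.8 yaw 7.92 x [-86.4  87.7]
  back y0 -2.8 x [-73.   76.6] z95 [np.float64(60.9), np.float64(60.3), np.float64(60.6), np.float64(60.4), np.float64(60.4)]
b8 138 y0 -0.5 yaw 8.03 x [-90.5  85.6]
  back y0 -0.2 x [-78.5  77.4] z95 [np.float64(65.0), np.float64(62.8), np.float64(62.1), np.float64(64.1), np.float64(61.3)]
```

>>> move_arm(
  commands=[
    [0.002,0.005,0,-20,-3,0,120],
    [0.002,0.005,0,-45,-7,0,120],
    [0.002,0.005,0,-71,-11,0,120],
    [0.002,0.005,0,-71.5,-11,-20,120],
    [0.002,0.005,0,-71.5,-11,-50,120],
    [0.002,0.005,0,-71.5,-11,-72,120],
    [0.002,0.005,0,-71.5,-11,-72,120],
  ],
)

```text
time: 13.1
eef_pos: [0.5855, 0.3192, 0.0748]
tcp_rot: [-0.533, 0.465, 0.536, 0.461]
contact_force: [0.3, 0.3, -0.0]
opening: 0.528
```

```bash
python3 st.py; python3 look.py scene 290 60 370 130 8 b9
```

```text
t 13.1 pos [585.5 319.2  74.8] jaw 98.18 down [-0.008 -0.002 -1.   ] F [ 0.31  0.3  -0.03] open 44.9 q6 -1.37
```

View pics/b9.png

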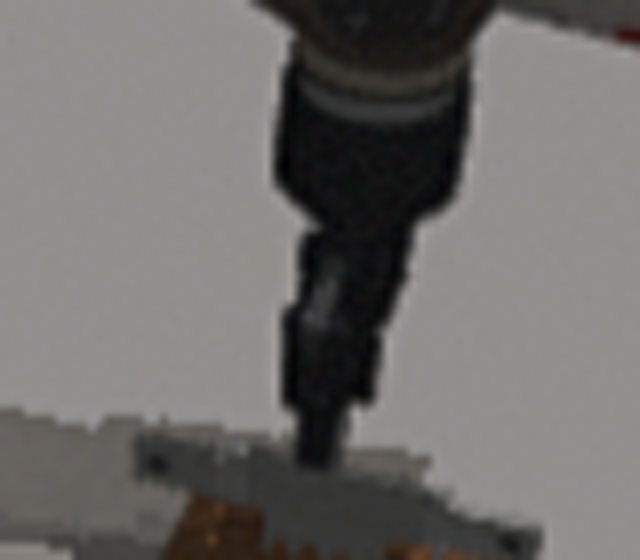

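The near finger is over the middle of the back, at (320,450). I'll descend 45 mm and grip.

>>> move_arm(
  commands=[
    [0.002,-0.006,0,3,1.3,-15,120],
    [0.002,-0.006,0,3,1.3,-30,120],
    [0.002,-0.006,0,3,1.3,-45,120],
    [0.002,-0.006,0,3,1.3,-45,120],
    [0.002,-0.006,0,3,1.3,-45,190],
    [0.002,-0.006,0,3,1.3,-45,255],
    [0.002,-0.006,0,3,1.3,-45,255],
    [0.002,-0.006,0,3,1.3,-45,255],
    [0.002,-0.006,0,3,1.3,-45,255],
    [0.002,-0.006,0,3,1.3,-45,255],
  ],
  newtons=90,
)

```text
time: 14.15
eef_pos: [0.5911, 0.3215, 0.0338]
tcp_rot: [0.535, -0.462, -0.534, -0.465]
contact_force: [-0.1, -0.4, 3.7]
opening: 0.075
```

```bash
python3 st.py; python3 look.py scene 290 60 370 130 8 b10
```

```text
t 14.15 pos [591.1 321.5  33.8] jaw 98.17 down [ 0.004  0.002 -1.   ] F [-0.1  -0.4   3.68] open 6.4 q6 -1.37
```

View pics/b10.png

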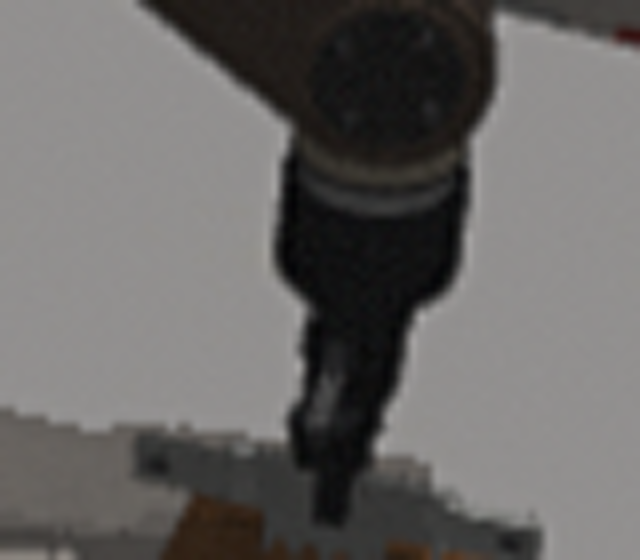

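Gripped, with the opening at 6.4 mm as before. I'll lift.

>>> move_arm(
  commands=[
    [0,0,0,0,0,8,255],
    [0,0,0,0,0,20,255],
    [0,0,0,0,0,40,255],
    [0,0,0,0,0,70,255],
    [0,0,0,0,0,100,255],
    [0,0,0,0,0,130,255],
    [0,0,0,0,0,145,255],
    [0,0,0,0,0,145,255],
  ],
)

```text
time: 15.0
eef_pos: [0.5925, 0.3221, 0.1823]
tcp_rot: [0.536, -0.46, -0.533, -0.466]
contact_force: [0.0, -0.1, -1.3]
opening: 0.073
```

```bash
python3 st.py; python3 look.py scene 260 30 380 120 6 b11
```

```text
t 15.0 pos [592.5 322.1 182.3] jaw 98.18 down [ 0.01   0.004 -1.   ] F [ 0.02 -0.15 -1.29] open 6.2 q6 -1.37
```

View pics/b11.png

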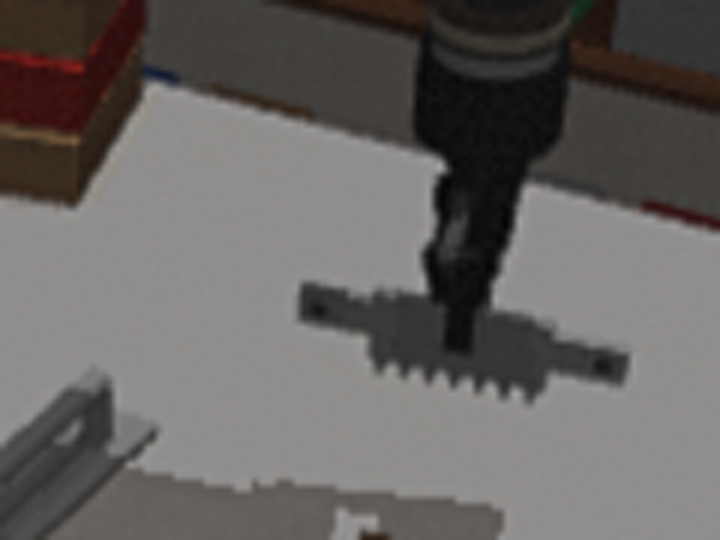

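The comb hangs level from the middle of its back, at (300,300)–(628,365) in the crop. I'll carry it above the coarse screw.

>>> move_arm(
  commands=[
    [-0.002,0.005,-0.02,-6,-20,0,255],
    [-0.004,0.01,-0.05,-16,-55,0,255],
    [-0.004,0.01,-0.08,-28,-95,0,255],
    [-0.004,0.01,-0.11,-40,-135,0,255],
    [-0.004,0.01,-0.14,-50,-170,0,255],
    [-0.004,0.01,-0.165,-57,-195,0,255],
    [-0.004,0.01,-0.178,-61,-209,0,255],
    [-0.004,0.01,-0.178,-61,-209,0,255],
    [-0.004,0.01,-0.178,-61,-209,0,255],
  ],
)

```text
time: 15.95
eef_pos: [0.53, 0.113, 0.1787]
tcp_rot: [-0.49, 0.51, 0.492, 0.507]
contact_force: [0.3, 0.9, -1.0]
opening: 0.076
```

```bash
python3 st.py; python3 look.py scene 230 60 350 150 6 c1;python3 look.py top 160 150 260 240 6 c2
```

```text
t 15.95 pos [530.  113.  178.7] jaw 87.97 down [-0.005 -0.001 -1.   ] F [ 0.3   0.94 -0.99] open 6.4 q6 -1.51
```

View pics/c1.png

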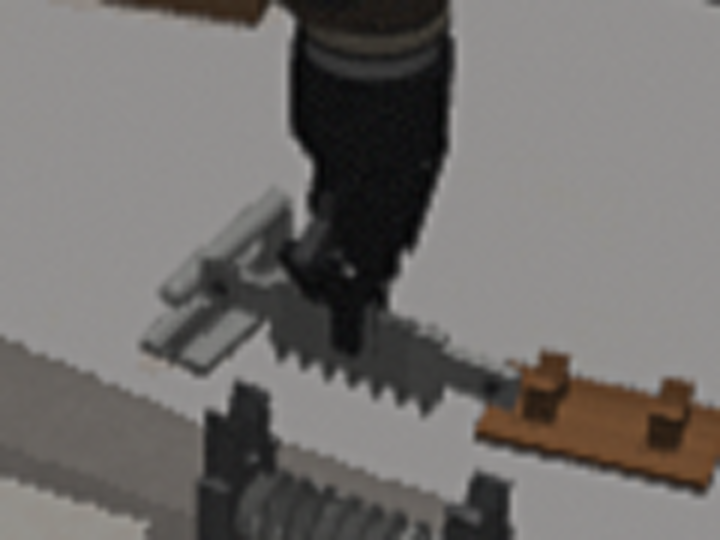

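View pics/c2.png

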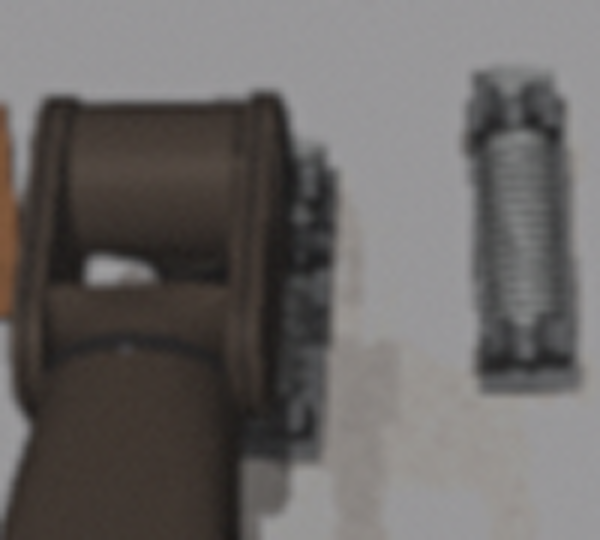

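Run:
```python
from m import *
a=np.radians(-2.0);X=np.array([np.cos(a),np.sin(a)]);Y=np.array([-X[1],X[0]]);o=np.array([.529,.113])
def loc(c):
    W=cloud(c).reshape(-1,3);W=W[np.isfinite(W).all(1)]
    return np.c_[(W[:,:2]-o)@X,(W[:,:2]-o)@Y,W[:,2]]*1000
for f in ("scene0","top0"):
    L=loc(load(f"pics/{f}.npz"));L=L[(abs(L[:,0])<110)&(abs(L[:,1])<40)]
    T=L[(L[:,2]>100)&(L[:,2]<125)]
    for sx in (-1,1):
        q=T[T[:,0]*sx>40]; 
        for sy in (-1,1):
            r=q[q[:,1]*sy>0]; print(f,sx,sy,len(r),"x",np.percentile(r[:,0],[2,50,98]).round(1),"y",np.percentile(r[:,1],[2,50,98]).round(1),"z",r[:,2].max().round(1))
    # screw ridge: parabola of z vs y
    q=L[(abs(L[:,0])<45)&(L[:,2]>50)&(L[:,2]<80)]
    q=q[abs(q[:,1])<24]; b=[(y,np.percentile(r[:,2],85).round(1)) for y in range(-20,21,4) for r in [q[abs(q[:,1]-y)<2]] if len(r)>4]; print(b)
L=loc(load("pics/c1.npz"));q=L[(abs(L[:,0])<110)&(abs(L[:,1])<15)&(L[:,2]>150)&(L[:,2]<210)]
q1=q[(abs(q[:,0])>18)]
k=np.polyfit(q1[:,0],q1[:,1],1);print("comb face y0",k[1],"yaw rel",np.degrees(k[0]),"x",np.percentile(q1[:,0],[.5,1,99,99.5]),"top",[np.percentile(q1[abs(q1[:,0]-x)<6][:,2],95).round(1) for x in(-40,-30,-22,22,30,40)])
```

```text
scene0 -1 -1 20 x [-80.7 -68.6 -62.1] y [-20.9 -16.6  -8.1] z 112.8
scene0 -1 1 33 x [-81.6 -69.2 -61.5] y [ 3.  10.5 19.9] z 114.4
scene0 1 -1 28 x [62.5 72.1 82.4] y [-19.8 -16.5 -11.1] z 113.4
scene0 1 1 39 x [63.  73.7 82.6] y [ 3.7  9.7 18.5] z 115.5
[(-20, np.float64(60.7)), (-16, np.float64(63.4)), (-12, np.float64(67.6)), (-8, np.float64(67.8)), (-4, np.float64(69.5)), (0, np.float64(70.8)), (4, np.float64(69.7)), (8, np.float64(68.1)), (12, np.float64(67.5)), (16, np.float64(64.5)), (20, np.float64(56.8))]
top0 -1 -1 18 x [-81.6 -72.5 -63.5] y [-18.3 -13.2  -7.8] z 116.6
top0 -1 1 26 x [-82.9 -73.5 -64.2] y [ 5.9 12.1 19.1] z 113.0
top0 1 -1 17 x [60.6 70.9 78.6] y [-17.7 -14.3  -8.9] z 117.4
top0 1 1 22 x [61.6 71.6 80.4] y [ 8.4 14.6 19.2] z 114.5
[(-20, np.float64(63.1)), (-16, np.float64(65.6)), (-12, np.float64(67.6)), (-8, np.float64(71.8)), (-4, np.float64(71.9)), (0, np.float64(71.3)), (4, np.float64(68.7)), (8, np.float64(70.3)), (12, np.float64(66.7)), (16, np.float64(65.5)), (20, np.float64(62.4))]
comb face y0 -5.390627179336504 yaw rel 0.1121514689210614 x [-89.94873192 -89.43228286  89.49770931  89.84918288] top [np.float64(205.3), np.float64(199.5), np.float64(198.1), np.float64(203.5), np.float64(203.2), np.float64(203.2)]
```

The stand centre agrees with the estimate to within 1 mm. The comb's x extent is ±89.7 mm, so it is centred in x. It is about 0.8 mm low in y. I'll correct that and descend to just above the forks.

>>> move_arm(
  commands=[
    [0.001,-0.005,0,0,1,-15,255],
    [0.001,-0.005,0,0,1,-35,255],
    [0.001,-0.005,0,0,1,-52,255],
    [0.001,-0.005,0,0,1,-62,255],
    [0.001,-0.005,0,0,1,-62,255],
    [0.001,-0.005,0,0,1,-62,255],
  ],
)

```text
time: 16.65
eef_pos: [0.5309, 0.115, 0.1176]
tcp_rot: [-0.492, 0.508, 0.491, 0.509]
contact_force: [-0.1, 0.4, -0.6]
opening: 0.075
```

```bash
python3 st.py; python3 look.py scene 240 90 340 180 7 c3;python3 - <<'E'
from m import *
a=np.radians(-2.0);X=np.array([np.cos(a),np.sin(a)]);Y=np.array([-X[1],X[0]]);o=np.array([.529,.113])
c=load("pics/c3.npz")
W=cloud(c).reshape(-1,3);W=W[np.isfinite(W).all(1)]
L=np.c_[(W[:,:2]-o)@X,(W[:,:2]-o)@Y,W[:,2]]*1000
q=L[(abs(L[:,0])<100)&(abs(L[:,1])<15)&(L[:,2]>120)&(L[:,2]<146)]
q1=q[(abs(q[:,0])>18)]
k=np.polyfit(q1[:,0],q1[:,1],1);print("comb face y0",k[1],"yaw rel",np.degrees(k[0]),"x",np.percentile(q1[:,0],[.5,1,99,99.5]),"top",[np.percentile(q1[abs(q1[:,0]-x)<6][:,2],95).round(1) for x in(-40,-30,-22,22,30,40)])
E
```

```text
t 16.65 pos [530.9 115.  117.6] jaw 88.09 down [ 0.001 -0.    -1.   ] F [-0.1   0.38 -0.62] open 6.3 q6 -1.51
comb face y0 -3.191160903478787 yaw rel 0.28693126825528936 x [-87.8257166  -87.38201392  89.75070423  90.56606499] top [np.float64(145.1), np.float64(141.3), np.float64(135.4), np.float64(143.9), np.float64(144.1), np.float64(144.3)]
```

View pics/c3.png

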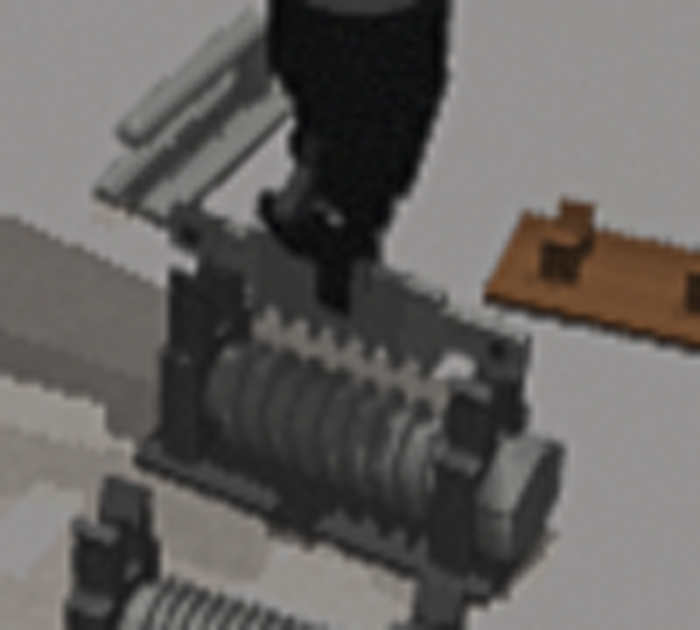

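The comb is aligned above the fork slots, at (210,280) and (470,390). I'll descend into the flare slowly.

>>> move_arm(
  commands=[
    [0,0,0,-1,-1,-4,255],
    [0,0,0,-1,-1,-8,255],
    [0,0,0,-1,-1,-12,255],
    [0,0,0,-1,-1,-16,255],
    [0,0,0,-1,-1,-19,255],
    [0,0,0,-1,-1,-19,255],
  ],
)

```text
time: 17.3
eef_pos: [0.5297, 0.1138, 0.0984]
tcp_rot: [-0.492, 0.508, 0.491, 0.508]
contact_force: [-0.6, -0.5, -1.7]
opening: 0.078
```

```bash
python3 st.py
```

```text
t 17.3 pos [529.7 113.8  98.4] jaw 88.08 down [ 0.001 -0.    -1.   ] F [-0.56 -0.51 -1.65] open 6.6 q6 -1.51
```

>>> move_arm(
  commands=[
    [0,0,0,0,0,-2,255],
    [0,0,0,0,0,-4,255],
    [0,0,0,0,0,-6,255],
    [0,0,0,0,0,-7,255],
    [0,0,0,0,0,-7,255],
  ],
)

```text
time: 17.8
eef_pos: [0.5296, 0.1138, 0.0912]
tcp_rot: [-0.492, 0.508, 0.491, 0.508]
contact_force: [0.2, -0.4, -2.1]
opening: 0.072
```

```bash
python3 st.py; python3 look.py scene 240 90 340 180 7 c4
```

```text
t 17.8 pos [529.6 113.8  91.2] jaw 88.08 down [ 0.001 -0.    -1.   ] F [ 0.2  -0.41 -2.08] open 6.1 q6 -1.51
```

View pics/c4.png

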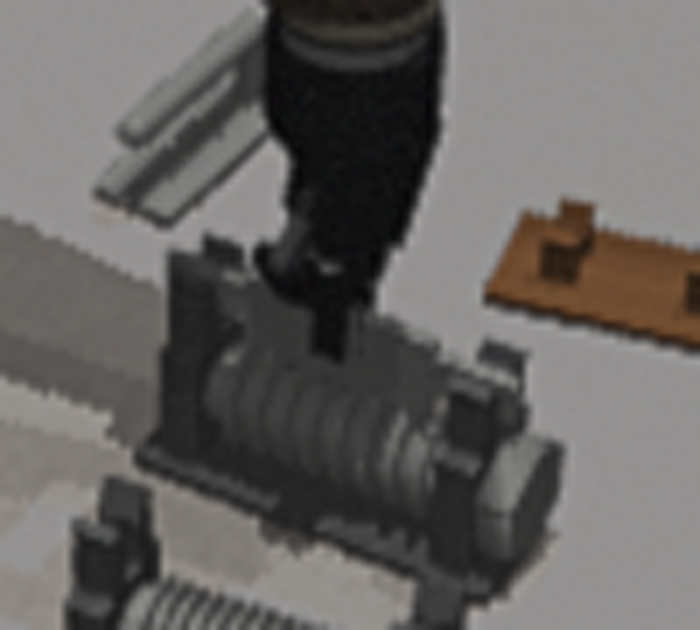

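No crest contact at z = 91, so the teeth are in the grooves. I'll press down.

>>> move_arm(
  commands=[
    [0,0,0,0,0,-2,255],
    [0,0,0,0,0,-4,255],
    [0,0,0,0,0,-6,255],
    [0,0,0,0,0,-6,255],
  ],
)

```text
time: 18.25
eef_pos: [0.5299, 0.1138, 0.0871]
tcp_rot: [-0.492, 0.508, 0.492, 0.508]
contact_force: [-5.3, 0.2, 8.2]
opening: 0.076
```

```bash
python3 st.py
```

```text
t 18.25 pos [529.9 113.8  87.1] jaw 88.09 down [-0. -0. -1.] F [-5.27  0.16  8.18] open 6.5 q6 -1.51
```

>>> move_arm(
  commands=[
    [0,0,0,-1,0,-3,255],
    [0,0,0,-1,0,-4,255],
    [0,0,0,-1,0,-4,255],
    [0,0,0,-1,0,-4,255],
    [0,0,0,-1,0,-4,255],
  ],
)

```text
time: 18.75
eef_pos: [0.5299, 0.1139, 0.0871]
tcp_rot: [-0.492, 0.508, 0.491, 0.508]
contact_force: [-7.1, 0.4, 17.6]
opening: 0.075
```

```bash
python3 st.py;  python3 look.py scene 240 90 340 180 7 c5
```

```text
t 18.75 pos [529.9 113.9  87.1] jaw 88.11 down [ 0.001 -0.001 -1.   ] F [-7.1   0.36 17.64] open 6.4 q6 -1.51
```

View pics/c5.png

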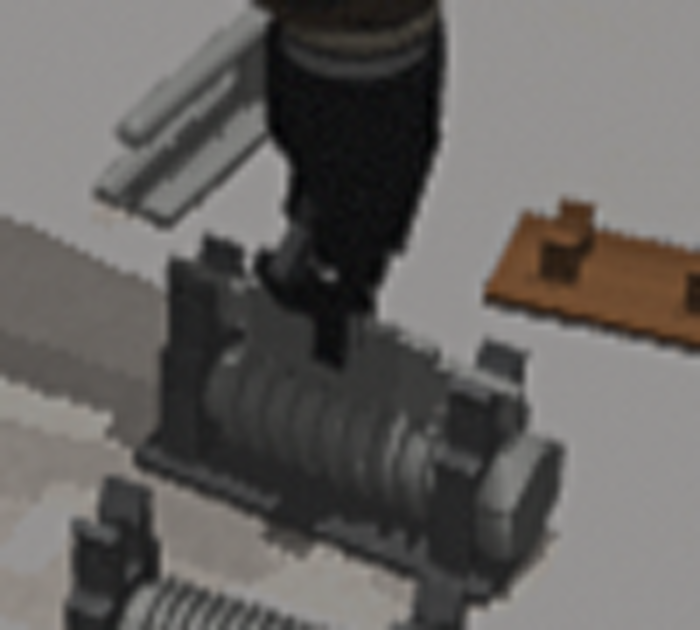

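It stays at 87.1 mm (87.3 expected) under 17 N, so it is fully home. I'll release and rise.

>>> move_arm(
  commands=[
    [0,0,0,0,0,0,255],
    [0,0,0,0,0,0,215],
    [0,0,0,0,0,0,190],
    [0,0,0,0,0,0,150],
    [0,0,0,0,0,0,120],
    [0,0,0,0,0,0,120],
    [0,0,0,0,0,0,120],
    [0,0,0,0,0,30,120],
    [0,0,0,0,0,65,120],
    [0,0,0,0,0,100,120],
    [0,0,0,0,0,120,120],
  ],
)

```text
time: 19.9
eef_pos: [0.5312, 0.1139, 0.2106]
tcp_rot: [-0.493, 0.507, 0.49, 0.509]
contact_force: [-0.1, -0.2, 0.1]
opening: 0.535
```

>>> move_arm(
  commands=[
    [0,0,-0.1,-3,-30,0,120],
    [0,0,-0.2,-6,-70,0,120],
    [0,0,-0.3,-10,-110,0,120],
    [0,0,-0.45,-14,-150,0,120],
    [0,0,-0.6,-18,-190,0,120],
    [0,0,-0.75,-22,-230,0,120],
    [0,0,-0.9,-26,-270,0,120],
    [0,0,-1.05,-30,-310,0,120],
    [0,0,-1.2,-34,-350,0,120],
    [0,0,-1.35,-38,-390,0,120],
    [0,0,-1.5,-40,-430,0,120],
    [0,0,-1.64,-40,-460,0,120],
  ],
)

```text
time: 21.1
eef_pos: [0.4906, -0.3485, 0.2104]
tcp_rot: [0.037, 0.706, -0.041, 0.706]
contact_force: [-0.5, -0.1, 0.1]
opening: 0.527
```

```bash
python3 st.py;  python3 look.py scene 140 80 340 230 4 d1; python3 look.py top 180 140 330 250 5 d2
python3 - <<'E'
from m import *
a=np.radians(-2.0);X=np.array([np.cos(a),np.sin(a)]);Y=np.array([-X[1],X[0]]);o=np.array([.529,.113])
for f in ("d1","d2"):
    c=load(f"pics/{f}.npz");W=cloud(c).reshape(-1,3);W=W[np.isfinite(W).all(1)]
    L=np.c_[(W[:,:2]-o)@X,(W[:,:2]-o)@Y,W[:,2]]*1000
    q=L[(abs(L[:,0])<48)&(abs(L[:,1])<15)&(L[:,2]>92)&(L[:,2]<130)]
    k=np.polyfit(q[:,0],q[:,1],1);print(f,len(q),"y0",k[1].round(2),"yaw",np.degrees(k[0]).round(2),"x",np.percentile(q[:,0],[1,99]),"top",[np.percentile(q[abs(q[:,0]-x)<6][:,2],90).round(1) for x in(-40,-20,0,20,40)],"tilt",np.degrees(np.polyfit(q[:,2],q[:,1],1)[0]).round(1))
E
```

```text
t 21.1 pos [ 490.6 -348.5  210.4] jaw -6.28 down [-0.001 -0.006 -1.   ] F [-0.45 -0.12  0.07] open 44.8 q6 -0.67
d1 187 y0 -4.69 yaw -0.18 x [-46.51932147  47.79709029] top [np.float64(113.0), np.float64(112.7), np.float64(114.4), np.float64(111.4), np.float64(112.8)] tilt 5.3
d2 81 y0 -2.5 yaw 0.4 x [-46.40948174  45.26477259] top [np.float64(112.4), np.float64(113.6), np.float64(114.0), np.float64(116.2), np.float64(114.1)] tilt 13.5
```

View pics/d1.png

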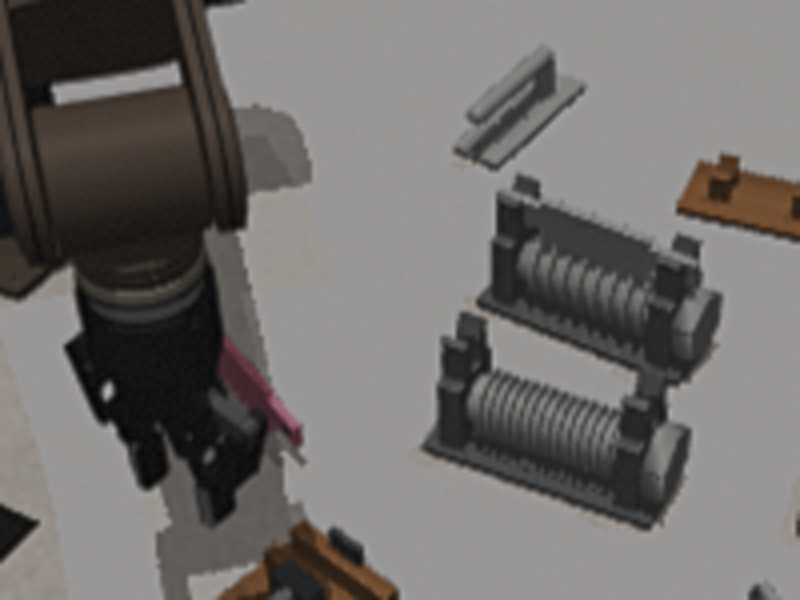

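View pics/d2.png

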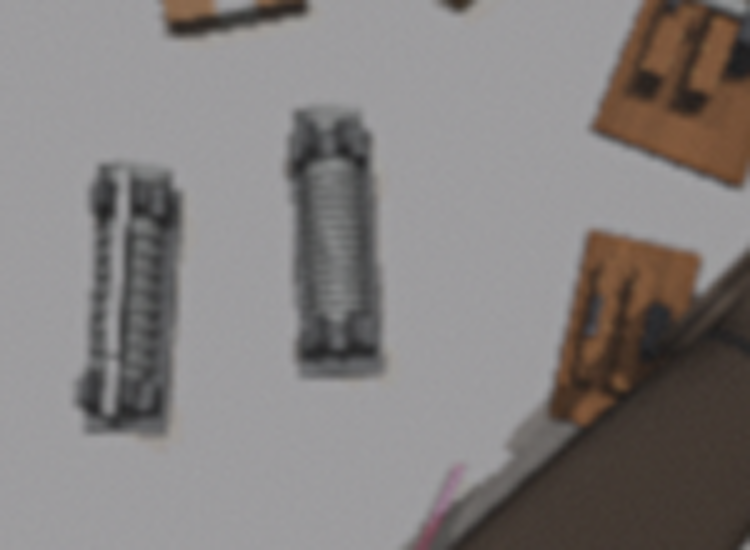

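The comb stands seated in the coarse screw: its back is level at about 113 mm (113.5 nominal), yaw error is under 0.4°, and it is in the fork slots. Now I'll grip the knob where I left it, near (490,-365), and push it home.

>>> move_arm(
  commands=[
    [0,0,-0.1,0,-10,0,110],
    [0,0,-0.1,0,-17,-10,110],
    [0,0,-0.1,0,-17,-40,110],
    [0,0,-0.1,0,-17,-75,110],
    [0,0,-0.1,0,-17,-105,110],
    [0,0,-0.1,0,-17,-125,110],
    [0,0,-0.1,0,-17,-125,110],
  ],
  newtons=60,
)

```text
time: 21.9
eef_pos: [0.4884, -0.3634, 0.0805]
tcp_rot: [0.072, 0.706, -0.072, 0.701]
contact_force: [-0.4, -0.3, 0.0]
opening: 0.566
```

```bash
python3 st.py; python3 look.py scene 150 170 270 260 6 d3
```

```text
t 21.9 pos [ 488.4 -363.4   80.5] jaw -11.71 down [-0.008  0.    -1.   ] F [-0.35 -0.27  0.02] open 48.1 q6 -0.6
```

View pics/d3.png

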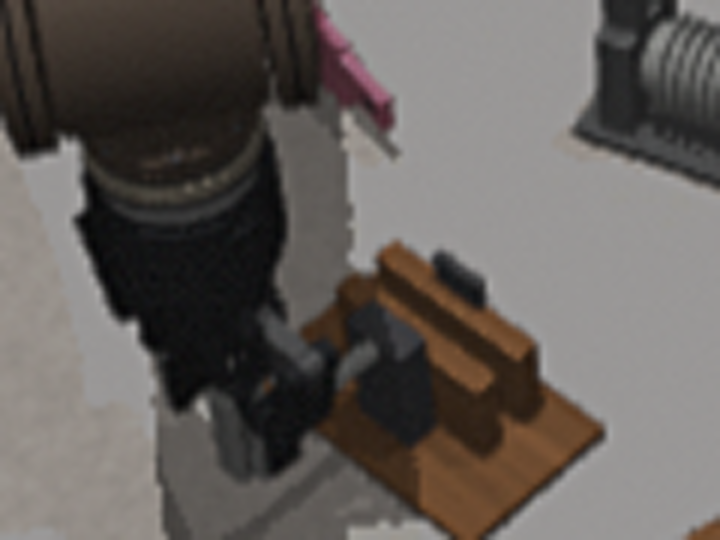

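The knob, at (235,430), is between the fingers. I'll close and then push home.

>>> move_arm(
  commands=[
    [0,0,0,2,-1.5,4,255],
    [0,0,0,2,-1.5,4,255],
    [0,0,0,2,-1.5,4,255],
    [0,0,0,2,-1.5,4,255],
    [0,0,0,2,-1.5,4,255],
    [0,0,0,2,-1.5,4,255],
  ],
)

```text
time: 22.55
eef_pos: [0.4895, -0.3663, 0.0896]
tcp_rot: [0.071, 0.707, -0.073, 0.7]
contact_force: [-11.7, 3.1, 8.9]
opening: 0.172
```

>>> move_arm(
  commands=[
    [0,0,0,2,8,0,255],
    [0,0,0,3,16,0,255],
    [0,0,0,5,24,0,255],
    [0,0,0,7,32,0,255],
    [0,0,0,9,40,0,255],
    [0,0,0,9,43,0,255],
    [0,0,0,9,43,0,255],
    [0,0,0,9,43,0,255],
  ],
)

```text
time: 23.35
eef_pos: [0.498, -0.327, 0.0899]
tcp_rot: [0.067, 0.707, -0.076, 0.7]
contact_force: [-3.3, -14.5, -9.1]
opening: 0.171
```

```bash
python3 st.py; python3 look.py scene 150 170 270 260 6 d4
```

```text
t 23.35 pos [ 498.  -327.    89.9] jaw -11.61 down [-0.011 -0.01  -1.   ] F [ -3.28 -14.47  -9.15] open 14.6 q6 -0.53
```

View pics/d4.png

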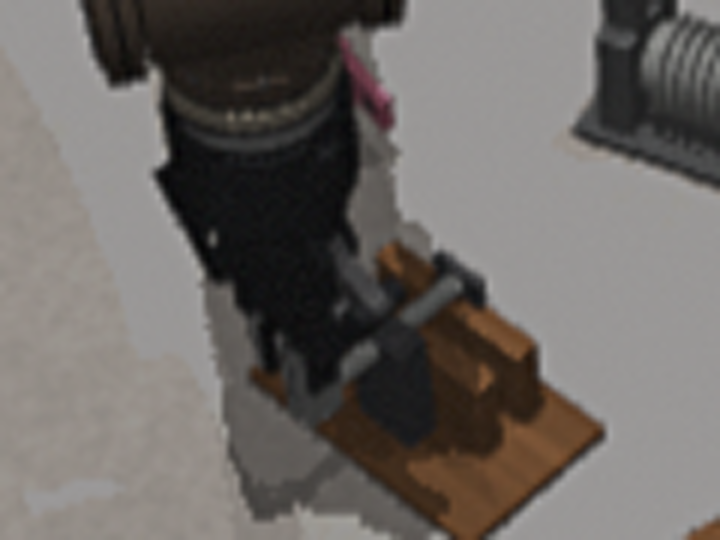

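The bar is home against the keeper with 14 N on its stop, and it travelled 40 mm. I'll release, rise and do the final checks.

>>> move_arm(
  commands=[
    [0,0,0,0,0,0,200],
    [0,0,0,0,0,0,110],
    [0,0,0,0,0,0,110],
    [0,0,0,0,0,0,110],
    [0,0,0,0,0,0,110],
    [0,0,0,0,0,40,110],
    [0,0,0,0,0,85,110],
    [0,0,0,-20,-30,125,110],
    [0,0,0,-60,-70,140,110],
    [0,0,0,-90,-110,145,110],
    [0,0,0,-100,-130,145,110],
    [0,0,0,-100,-130,145,110],
  ],
)

```text
time: 24.6
eef_pos: [0.3959, -0.4603, 0.2358]
tcp_rot: [0.068, 0.707, -0.078, 0.7]
contact_force: [0.3, 1.2, -0.5]
opening: 0.569
```

```bash
python3 st.py; python3 look.py scene 140 70 340 220 4 e1; python3 look.py top 110 90 330 250 3.5 e2
python3 - <<'E'
from m import *
a=np.radians(-12.3);X=np.array([np.cos(a),np.sin(a)]);Y=np.array([-X[1],X[0]]);o=np.array([.513,-.266])
for f in ("scene0","e1","top0","e2"):
    c=load(f"pics/{f}.npz");W=cloud(c).reshape(-1,3);W=W[np.isfinite(W).all(1)]
    L=np.c_[(W[:,:2]-o)@X,(W[:,:2]-o)@Y,W[:,2]]*1000
    k=L[(L[:,2]>100)&(L[:,2]<125)&(abs(L[:,0])<30)&(L[:,1]<-30)&(L[:,1]>-120)];print(f,"knob",len(k),k.mean(0).round(1))
a=np.radians(-2.0);X=np.array([np.cos(a),np.sin(a)]);Y=np.array([-X[1],X[0]]);o=np.array([.529,.113])
for f in ("e1","e2"):
    c=load(f"pics/{f}.npz");W=cloud(c).reshape(-1,3);W=W[np.isfinite(W).all(1)]
    L=np.c_[(W[:,:2]-o)@X,(W[:,:2]-o)@Y,W[:,2]]*1000
    q=L[(abs(L[:,0])<48)&(abs(L[:,1])<15)&(L[:,2]>85)&(L[:,2]<125)]
    u=[q[(abs(q[:,2]-z)<4)][:,1].mean().round(1) for z in (90,98,106,112)]
    k=np.polyfit(q[:,0],q[:,1],1);print(f,len(q),"y0",k[1].round(2),"yaw",np.degrees(k[0]).round(2),"x",np.percentile(q[:,0],[1,99]),"top",np.percentile(q[:,2],92),"y by z",u)
s0,s1=load("pics/top0.npz"),load("pics/e2.npz")
E
```

```text
t 24.6 pos [ 395.9 -460.3  235.8] jaw -11.88 down [-0.011 -0.013 -1.   ] F [ 0.28  1.16 -0.52] open 48.3 q6 -0.81
scene0 knob 66 [  1.7 -63.4 110.4]
e1 knob 67 [  1.4 -60.5 110.3]
top0 knob 32 [ -3.3 -60.5 111.1]
e2 knob 30 [ -2.9 -58.3 112.2]
e1 229 y0 -5.12 yaw -0.28 x [-47.25961945  46.36306378] top 113.19610243072128 y by z [np.float64(-5.4), np.float64(-5.7), np.float64(-5.9), np.float64(-4.0)]
e2 86 y0 -2.79 yaw 0.28 x [-46.56277811  45.35615019] top 116.02910961179158 y by z [np.float64(-5.5), np.float64(-5.2), np.float64(-2.7), np.float64(-1.7)]
```

View pics/e1.png

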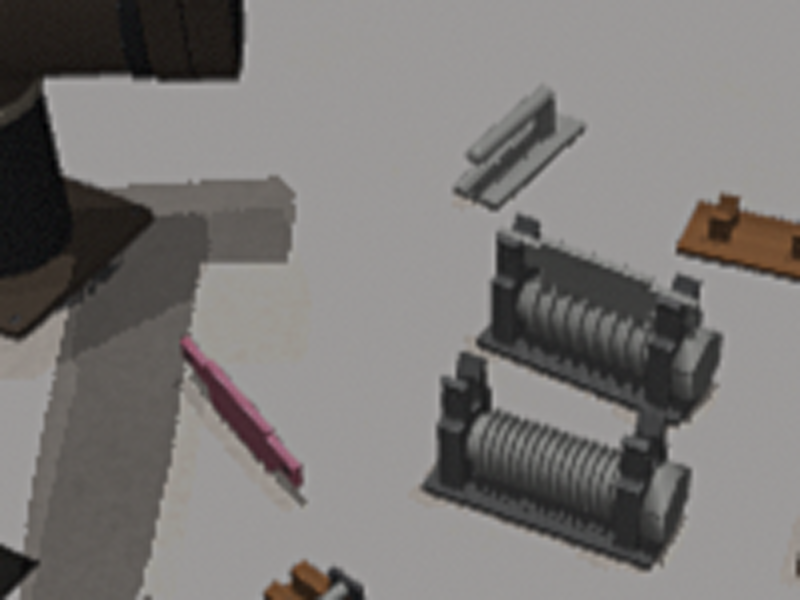

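View pics/e2.png

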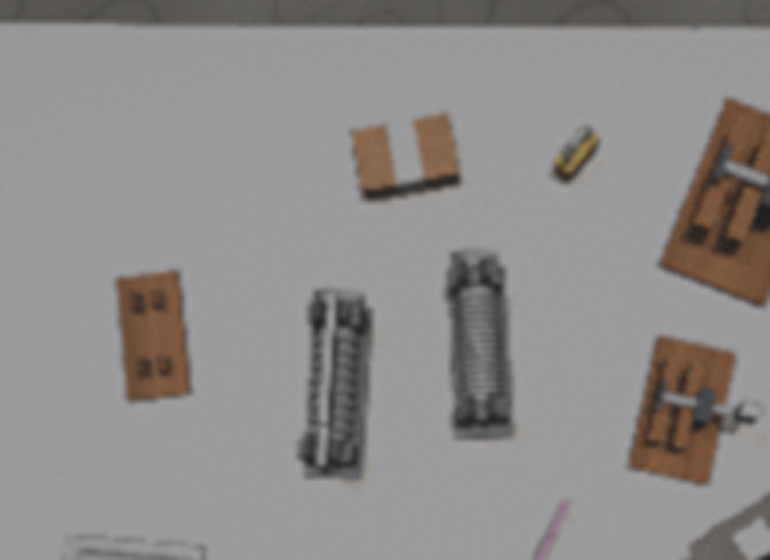

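The comb is seated and level, the knob is home (2–3 mm further in than at the start) and the bystanders are where they were. The arm is clear, so I'm handing in.

```bash
python3 -c "
from plant import ctrl; print(ctrl.sign_off())"
```

```text
the job is handed in; nothing more can be done
None
```

I carried out every step and handed the job in at about 25 s of the 64 s allowed; no verdict is reported. I pulled the slide bar out and moved the comb by one end tab into the rest, where I let it go. I then took it again by the middle of its back, pressed it into the coarse screw with about 17 N, and pushed the slide bar home.

**Comb:** it stands released in the fork slots. In the scene view its back is at about 113 mm (113.5 nominal). Both views put it within 0.3° of the screw in yaw and within about 1.5 mm of the stand's middle.

**Slide bar:** it is on its home stop. Its knob reads 2–3 mm further in than in the first pictures, about the size of the camera error.

**Bystanders:** the padlock, carton and door handle look unmoved in the last pictures. I judged this by eye and did not measure it.

**Disagreements:** the two cameras differ by about 2 mm across the comb. The top view's tilt readings were too noisy to use, so uprightness rests on the scene view and the fit in the forks.

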